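Lay out the edge-finishing kit

TASK

Lay out the tools for edge finishing in the tool tray: take every edge creaser from the clip rack, rolling its handle sideways out of the sprung jaws (pulled straight up, it would bend the jaws), and lay it in the wide bay; slide every bone folder along its trough until it sticks out over the open end of the stand, take it there, and lay it flat in the narrow bay. All must lie on the bay's floor; leave the glue bottle and the water tub where they are.

Things in the scene. Friction and masses are not known exactly. Their poses are not given: they have to be found in the camera images.
- clip_rack: Fixed wooden rack, 114 (x) x 264 (y) mm, origin under its middle, z up. Three stations along y. Handles lie along x on two rails (tops 28 mm above the table, at x = -47..-31 and 31..47 mm, whole length); the 62 mm trough between the rails is open, its floor 12 mm high. Lips at x = +-50 mm, 4 mm (prong side) and 10 mm above the rails, stop a handle from sliding lengthwise.
- folder_stand: Fixed wooden block, 172 (x) x 116 (y) mm, top 36 mm above the table. Origin under its middle, z up. Two straight troughs 28 mm wide and 4 mm deep at y = +30 and -30 mm run along x (between 4 mm high strips); closed at the +x end by a 10 mm high stop, open at the -x end, where the block ends at x = -86 mm and the table is 36 mm below.
- tool_tray: Fixed shallow wooden tray, 204 (x) x 280 (y) x 22 (z) mm, floor top 4 mm, walls 5 mm thick. Origin under its middle, z up. A wall along x at y = -32.5 mm parts it into a wide bay (y = -30 to +135 mm) and a narrow bay (y = -135 to -35 mm); both are inside x = -97 to +97 mm.
- glue_bottle: Bystander: small white glue bottle standing upright, 35 x 47 x 90 mm. Origin under its foot.
- water_tub: Bystander: small round open tub, 74 mm across, 34 mm high. Origin under its foot.
- station_1 (a point): Middle of a handle lying in station 1: rack frame (0, 105, 41) mm, axes as the rack. Two posts stand behind the handle (+y side). Only -y is open: moved level 30 to 35 mm to -y (5 to 20 N) a handle comes clear of the jaw and may be lifted; 49 mm on, the next posts or an end stop would hold it.
- jaw_1 (a joint): Sprung jaw of station 1, rad: two 10 mm wide steel leaves at rack x = +-40 mm, hinged on the posts, reaching over the handle (tops 59 mm above the table), their bent tips hooking down in front of it (-y side). 0 shut; about 0.15 while a handle rolls out sideways; bent too far above 0.35. Springs shut by itself.
- creaser_1_grip (a point): Edge creaser, about 70 g: round wooden handle, 26.4 mm thick, 93 mm long, with two thin prongs (159 mm in all). Point: middle of the handle, on its axis. Its y axis runs along the handle away from the prongs: handle ends y = +46 and -46 mm, prong ends y = -113 mm. At the start in a station, prongs to the rack's -x; may be absent.
- station_2 (a point): Middle of a handle lying in station 2: rack frame (0, 20, 41) mm, axes as the rack. Two posts stand behind the handle (+y side). Only -y is open: moved level 30 to 35 mm to -y (5 to 20 N) a handle comes clear of the jaw and may be lifted; 49 mm on, the next posts or an end stop would hold it.
- jaw_2 (a joint): Sprung jaw of station 2, rad: two 10 mm wide steel leaves at rack x = +-40 mm, hinged on the posts, reaching over the handle (tops 59 mm above the table), their bent tips hooking down in front of it (-y side). 0 shut; about 0.15 while a handle rolls out sideways; bent too far above 0.35. Springs shut by itself.
- creaser_2_grip (a point): Edge creaser, about 70 g: round wooden handle, 26.4 mm thick, 93 mm long, with two thin prongs (159 mm in all). Point: middle of the handle, on its axis. Its y axis runs along the handle away from the prongs: handle ends y = +46 and -46 mm, prong ends y = -113 mm. At the start in a station, prongs to the rack's -x; may be absent.
- station_3 (a point): Middle of a handle lying in station 3: rack frame (0, -65, 41) mm, axes as the rack. Two posts stand behind the handle (+y side). Only -y is open: moved level 30 to 35 mm to -y (5 to 20 N) a handle comes clear of the jaw and may be lifted; 49 mm on, the next posts or an end stop would hold it.
- jaw_3 (a joint): Sprung jaw of station 3, rad: two 10 mm wide steel leaves at rack x = +-40 mm, hinged on the posts, reaching over the handle (tops 59 mm above the table), their bent tips hooking down in front of it (-y side). 0 shut; about 0.15 while a handle rolls out sideways; bent too far above 0.35. Springs shut by itself.
- creaser_3_grip (a point): Edge creaser, about 70 g: round wooden handle, 26.4 mm thick, 93 mm long, with two thin prongs (159 mm in all). Point: middle of the handle, on its axis. Its y axis runs along the handle away from the prongs: handle ends y = +46 and -46 mm, prong ends y = -113 mm. At the start in a station, prongs to the rack's -x; may be absent.
- folder_1_mid (a point): Flat bone folder (20 g): a straight thin strip 18 x 154 x 4 mm. Point: its centre; y along its length, z through its thickness. At the start it lies in a trough of the folder stand, its top flush with the strips beside it, so that its sides cannot be gripped there.
- folder_2_mid (a point): Flat bone folder (20 g): a straight thin strip 18 x 154 x 4 mm. Point: its centre; y along its length, z through its thickness. At the start it lies in a trough of the folder stand, its top flush with the strips beside it, so that its sides cannot be gripped there.
Mind the look-alikes: they are no part of the job. What is shaped like the part that bears folder_2_mid but brown, orange or purple is not meant.

How it is judged:
By the outcome, as a careful person would: the job done as asked, in the order asked, and still so for the second after the job is handed in, with the robot touching nothing.
Of creaser_1, creaser_2, creaser_3 only 2 to 3 are there at a start; the rules pass over those that are not, and their reading is None.
At some moment in a run one of folder_1, folder_2 may be knocked a few centimetres aside while the robot is not near it.
Once in a run the grip may slacken for a moment while it holds something.
It also fails if it takes over 208 s, if anything falls off the work surface, if the arm or the gripper's body presses on something with over 40 N, if the wrist force passes 120 N, or if a joint passes its speed limit or range.

ROBOT

A 6-joint arm with a two-finger parallel gripper is mounted at the origin on the work surface; the furniture and walls round the work are solid. World frame = base frame: x ahead of the robot, y to its left, z up, the work surface at z = 0. Lengths are in m, angles in rad, forces in N, time in s.
With the tool pointing down it reaches from about 0.35 to 0.725 m from the base axis. Payload 4.3 kg.
Tool frame: the origin (TCP) lies midway between the tips of the shut fingers; the grasp point (between the pads) lies 19 mm behind it; z points along the fingers, y is the line along which they close (so a half turn about z gives the same grasp; the last joint's range is limited). The gripper opens to 85 mm and grips with 20 to 120 N. Pads are 22 mm wide; open, the fingers measure 114 mm over their backs; the gripper's body (76 mm by 85 mm) begins 54 mm behind the grasp point. The pads swing forward as they close: fully open they stand 13 mm farther back than shut.
Start: joints at [-0.11, 0.377, 0.081, 1.274, 0, 1.46], TCP at [0.575, 0, 0.231] pointing down, gripper open.
Joint ranges: [-2.72, 2.72], [-0.84, 1.66], [-1.02, 1.22], [-1.77, 2.12], [-1.37, 1.28], [-3.14, 3.14]. Speed limits (rad/s): [2.57, 2.57, 3.14, 3.14, 3.14, 3.14].

INTERFACE

Orientations are given as a unit quaternion [x, y, z, w].
In Python, from workcell import * gives the robot as it stands. The module is installed in compiled form; this text tells all that it offers.
- The arm moves only by the tool servo_tool, never from a script. Its argument "increments" is a list of rows, each a list of 7 numbers: the turn, a rotation vector about the tool's x, y, z in units of 5 degrees (1.0 is 5 degrees), then the shift along the tool's x, y, z in units of 40 mm (1.0 is 40 mm), then the gripper command: -1 is fully open, 1 is shut, values between are in proportion. In form: [[rx, ry, rz, dx, dy, dz, claw], ...]. A call has exactly 5 rows; each row shifts and turns the commanded pose from where the row before left it, along the tool's axes as they then stand; what a row does not reach is not made up. A row lasts 1/8 s, in which the tool goes at most 62.5 mm and 10.7 degrees, less where a joint would pass 70% of its speed; a pose out of reach is approached as far as the arm can. A call is refused whole if a number of a shift passes 1 or a number of a turn 1, either way. A call with a gripper value outside its range is refused whole. The fingers move at their own pace and stop on an object; "grip_force" is the grip in N (left out, the last holds). Time passes only in rows, so rows that do not move let the fingers close, or fill a call up. It gives the time, the measured TCP pose, the force, the opening and the grip force at its end, in the units of the state.
- get_state(): the state, without advancing time (a new reading comes with each control period).
- grab_frame(name): name is "scene" or "side" or "wrist"; returns (picture, depth): 480x640x3 uint8, red, green, blue; 480x640 float32, m along the optical axis (not along the pixel's ray), 0 where there is no reading.
- get_calibration(name): a dict with "intrinsics" (3x3 intrinsics, pixels), "world_to_cam" (4x4, takes a point from world to camera coordinates). Camera axes: x right, y down, z forward; pixel columns grow to the right and rows downward; lengths in m; the calibration is good to about 2 mm. A picture is of the moment at which its call begins: read the wrist's pose just before it. get_calibration takes no time and is no camera call; for the wrist camera it gives the pose at the moment of the call.
- sign_off(): hands the job in; it is judged then, once.
The state is a dict: "clock": time; "qpos": joint angles; "dq": joint speeds; "joint_efforts": joint torques, N m; "position": TCP position; "orientation": TCP orientation; "contact_force": force on the tool from outside, world axes, zero at the start; "torque": the same for the moment, N m; "opening": finger opening in m; "finger_force": force on a finger pad.
Only numpy, scipy, OpenCV 4.12 (cv2) and the standard library are available. Lean on these libraries where they do the work, as an engineer would, in place of code of your own. Each camera call takes 0.05 s, during which the arm holds its last target. There are 200 camera calls.

## Working session

There is one attempt and no reset: what is moved stays moved. The work goes in short steps, Python scripts to look and compute and a tool call to move; the robot and the scene stay as the last step left them, time stands still between calls to the robot, and variables do not carry over. Pictures are saved under pics/ and viewed, at most 14 in all, crops included, and the job is handed in when it is done.

Besides the shell and the picture viewer there is one more tool, called after ">>>" by a JSON object that holds its "fn" and its "kwargs", one argument or row to a line. servo_tool: Moves the arm, as the interface text tells. Its arguments: {"type":"object","properties":{"increments":{"type":"array"},"grip_force":{"type":"number"}},"required":["increments"]}

```bash
mkdir -p pics
python3 - <<'E'
from workcell import *
import cv2,numpy as np
s=get_state();print({k:np.round(v,3) for k,v in s.items()})
for n in ["scene","side"]:
    im,d=grab_frame(n);cv2.imwrite(f"pics/{n}0.png",im[:,:,::-1]);np.savez(f"{n}0.npz",im=im,d=d,**get_calibration(n))
    c=get_calibration(n);print(n,c)
E
```

```text
{'clock': np.float64(0.0), 'qpos': array([-0.11 ,  0.378,  0.08 ,  1.274, -0.   ,  1.461]), 'dq': array([-0.002,  0.001, -0.001, -0.001, -0.   , -0.   ]), 'joint_efforts': array([ 1.0000e-03, -4.6360e+01,  2.6988e+01,  2.1000e-02, -0.0000e+00,
       -0.0000e+00]), 'position': array([0.574, 0.   , 0.23 ]), 'orientation': array([ 0.707,  0.707, -0.001, -0.001]), 'contact_force': array([-0.  , -0.94, -0.47]), 'torque': array([0.015, 0.02 , 0.02 ]), 'finger_force': np.float64(0.0), 'opening': np.float64(0.085)}
scene {'intrinsics': array([[440.70487563,   0.        , 321.12542407],
       [  0.        , 440.70487563, 237.98008516],
       [  0.        ,   0.        ,   1.        ]]), 'world_to_cam': array([[ 0.89317135, -0.44939269, -0.01706313, -0.44939608],
       [-0.23726038, -0.43864598, -0.86677403,  0.19705618],
       [ 0.38203724,  0.77822613, -0.4984091 ,  0.74197461],
       [ 0.        ,  0.        ,  0.        ,  1.        ]])}
side {'intrinsics': array([[453.17285562,   0.        , 319.10311711],
       [  0.        , 453.17285562, 243.90370472],
       [  0.        ,   0.        ,   1.        ]]), 'world_to_cam': array([[-0.98522108, -0.17117172, -0.00629728,  0.50617672],
       [-0.10136846,  0.61229773, -0.78410198,  0.08333124],
       [ 0.1380719 , -0.77187546, -0.62060005,  1.0281165 ],
       [ 0.        ,  0.        ,  0.        ,  1.        ]])}
```

View pics/scene0.png

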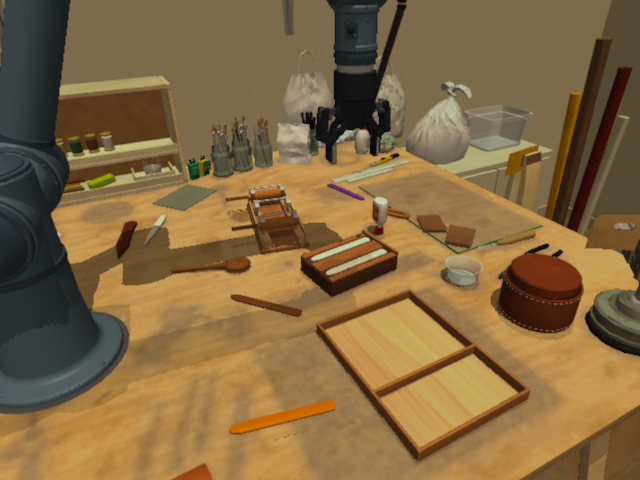

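View pics/side0.png

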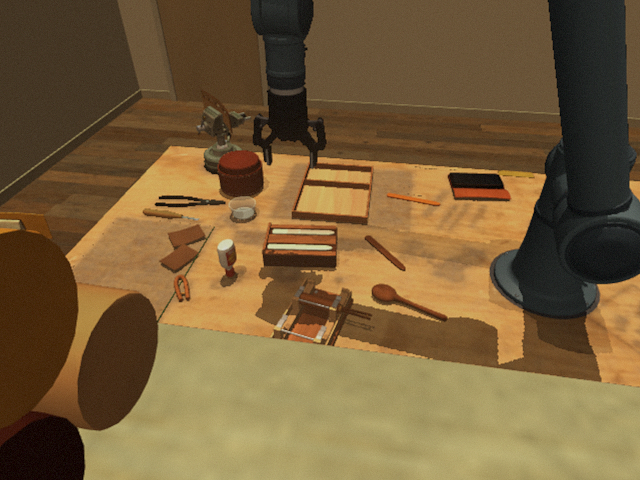

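The scene view shows the rack near (275,215) with two creasers (about (267,190) and (278,222)), prongs to the left. It also shows the stand with two ivory folders at (350,260) and the tray at (420,365). The glue bottle is at (380,215) and the tub at (463,270). The side view agrees: rack (315,315), stand (300,245), tray (335,190).

```bash
cat > h.py <<'E'
from workcell import *
import cv2,numpy as np
def ray(c,uv,z):
    K,T=c["intrinsics"],c["world_to_cam"];R=T[:3,:3];o=-R.T@T[:3,3]
    uv=np.atleast_2d(np.float64(uv));d=(np.linalg.inv(K)@np.c_[uv,np.ones(len(uv))].T).T@R
    return o+d*((z-o[2])/d[:,2])[:,None]
def cloud(c,d):
    K,T=c["intrinsics"],c["world_to_cam"];v,u=np.indices(d.shape)
    p=np.stack([(u-K[0,2])/K[0,0]*d,(v-K[1,2])/K[1,1]*d,d],-1)-T[:3,3]
    return p@T[:3,:3]
def tool():
    s=get_state();return s["position"],s["orientation"]
E
python3 - <<'E'
from h import *
C={n:np.load(f"{n}0.npz") for n in("scene","side")}
a=C["scene"]["im"][170:320,215:415,::-1];b=C["side"]["im"][210:360,215:415,::-1]
cv2.imwrite("pics/crop0.png",np.hstack([cv2.resize(x,None,fx=4,fy=4,interpolation=2) for x in (a,)]))
cv2.imwrite("pics/crop1.png",cv2.resize(b,None,fx=4,fy=4,interpolation=2))
# top-view colour/height map from scene cloud
for n in C:
    P=cloud(C[n],C[n]["d"]);ok=C[n]["d"]>0
    m=ok&(P[...,0]>.2)&(P[...,0]<.9)&(abs(P[...,1])<.6)&(P[...,2]<.12)
    q=P[m];print(n,m.sum(),"table z",np.median(q[:,2]))
    w=C[n]["im"][m].astype(int);iv=(w.min(1)>150)&(np.ptp(w,axis=1)<60)&(q[:,2]>.025)&(q[:,2]<.06)
    lab=q[iv];print("ivory",iv.sum(),lab.min(0) if iv.any() else 0,lab.max(0) if iv.any() else 0)
    top=np.zeros((600,800,3),np.uint8);ht=np.zeros((600,800),np.float32)
    r=((.85-q[:,0])/.65*600).astype(int);cc=((.45-q[:,1])/.867*800).astype(int);k=(cc>=0)&(cc<800)&(r>=0)&(r<600)
    top[r[k],cc[k]]=w[k][:,::-1];cv2.imwrite(f"pics/top_{n}.png",cv2.dilate(top,np.ones((3,3))))
E
```

```text
scene 117304 table z 0.0016943352033679487
ivory 278 [ 0.45704692 -0.04672702  0.03966022] [0.63433969 0.36305533 0.05970738]
side 51136 table z 0.0018388950076725205
ivory 256 [ 0.46029332 -0.04225728  0.03850809] [0.63362199 0.29674421 0.05963906]
```

View pics/crop0.png

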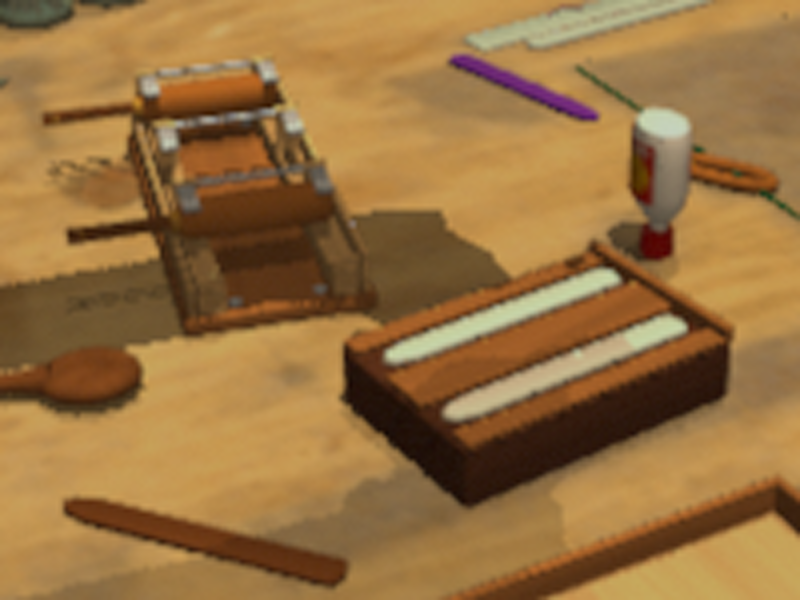

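View pics/top_scene.png

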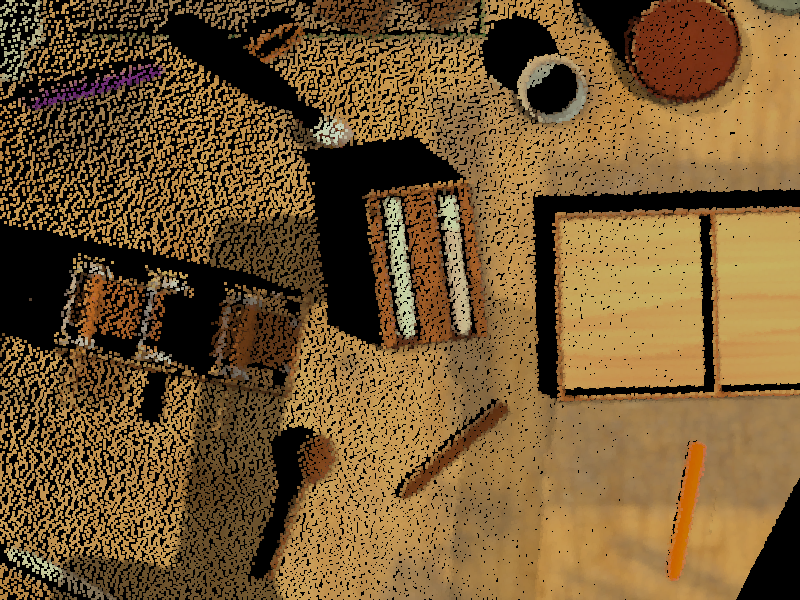

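The crop shows creasers in stations 1 and 3, with station 2 empty and thin metal bars across the jaws. The top view (right = -y, up = +x) puts the rack at (180,330), the stand at (425,265) with its open end toward the robot, and the tray's left wall at col 555. I'll fit the poses from height masks.

Run:
```python
from h import *
C={n:np.load(f"{n}0.npz") for n in("scene","side")}
Q=[];W=[]
for n in C:
    P=cloud(C[n],C[n]["d"]);m=C[n]["d"]>0;Q.append(P[m]);W.append(C[n]["im"][m].astype(int))
def rect(name,i,x0,x1,y0,y1,z0,z1,f=None):
    q,w=Q[i],W[i];m=(q[:,0]>x0)&(q[:,0]<x1)&(q[:,1]>y0)&(q[:,1]<y1)&(q[:,2]>z0)&(q[:,2]<z1)
    if f: m&=f(w)
    p=q[m]
    if len(p)<8: print(name,i,len(p));return
    # drop isolated
    r=cv2.minAreaRect((p[:,:2]*1000).astype(np.float32));print(name,"scene side".split()[i],len(p),np.round(r[0],1),np.round(r[1],1),round(r[2],2),"zmed",np.round(np.median(p[:,2])*1000,1))
iv=lambda w:(w.min(1)>120)&(np.ptp(w,axis=1)<70)
for i in (0,1):
    rect("tray",i,.38,.68,-.47,-.12,.012,.03)
    rect("stand",i,.42,.68,-.1,.08,.028,.06)
    rect("fold L",i,.45,.65,-.01,.04,.03,.05,iv)
    rect("fold R",i,.45,.65,-.06,-.012,.03,.05,iv)
    rect("rack",i,.42,.6,.1,.4,.02,.036)
    rect("tub",i,.68,.82,-.2,-.1,.02,.045)
c=get_calibration("wrist");p,o=tool()
from scipy.spatial.transform import Rotation as Ro
T=c["world_to_cam"];print("cam pos",-T[:3,:3].T@T[:3,3],"axes",T[:3,:3].round(2),c["intrinsics"][0])
print("tool R",Ro.from_quat(o).as_matrix().round(2))
```

```text
tray scene 4161 [ 520.3 -292.8] [206.  282.2] 1.58 zmed 20.9
stand scene 2995 [563.1 -13.4] [175.  119.6] 7.08 zmed 41.0
fold L scene 281 [560.   16.7] [147.7  19.4] 7.05 zmed 41.6
fold R scene 282 [563.1 -42.5] [146.4  20.3] 6.53 zmed 41.6
rack scene 607 [498.6 248.6] [255.9 105.9] 78.76 zmed 29.6
tub scene 484 [ 754.4 -148.8] [75.  71.1] 48.79 zmed 29.4
tray side 1038 [ 517.5 -293. ] [204.6 290.7] 1.4 zmed 20.1
stand side 2446 [559.9 -11.8] [173.3 122.6] 7.83 zmed 40.7
fold L side 289 [557.5  17. ] [148.4  22.5] 8.04 zmed 41.4
fold R side 131 [563.4 -40.6] [143.2  17.9] 6.71 zmed 41.3
rack side 901 [486.  210.6] [175.  103.8] 78.91 zmed 29.2
tub side 258 [ 750.7 -148.6] [70.8 76. ] 39.87 zmed 29.5
cam pos [0.57466878 0.0852833  0.37271097] axes [[ 1.    0.   -0.  ]
 [ 0.   -0.95  0.33]
 [-0.   -0.33 -0.95]] [420.90112703   0.         321.50182448]
tool R [[-0.  1. -0.]
 [ 1.  0.  0.]
 [ 0. -0. -1.]]
```

>>> {"fn": "servo_tool", "kwargs": {
  "increments": [
    [0, 0, 1, 0, 0, 0, -1],
    [0, 0, 1, 0, 0, 0, -1],
    [0, 0, 1, 0, 0, 0, -1],
    [0, 0, 1, 0, 0, 0, -1],
    [0, 0, 1, 0, 0, 0, -1]
  ]
}}

```text
clock: 0.72
position: [0.5746, 0.0, 0.2307]
orientation: [0.844, 0.536, -0.0, -0.0]
contact_force: [0.2, -0.2, -0.4]
opening: 0.0855
finger_force: 0.0
```

```bash
cat >> h.py <<'E'
from scipy.spatial.transform import Rotation as Ro
def go(x,y,z,yaw):
    "remaining shift (tool-axis units of 40 mm, tool held at target yaw) and turn (units of 5 deg about tool z)"
    p,o=tool();R=Ro.from_quat(o).as_matrix();now=np.degrees(np.arctan2(R[1,0],R[0,0]))
    turn=-((yaw-now+180)%360-180)/5
    a=np.radians(yaw);X=np.array([np.cos(a),np.sin(a),0]);Y=np.array([np.sin(a),-np.cos(a),0])
    d=np.array([x,y,z])-p
    t=np.degrees(np.arctan2(np.hypot(R[0,2],R[1,2]),-R[2,2]))
    print("pos",p.round(4),"yaw",round(now,1),"tilt",round(t,1),"turn",round(turn,2),"shift at target yaw",np.round([d@X/.04,d@Y/.04,-d[2]/.04],2),"shift at present axes",np.round(R.T@d/.04,2))
E
python3 -c "
from h import *
print(get_state()['qpos'].round(3));go(.49,.25,.23,-11)"
```

```text
[-0.11   0.378  0.08   1.274 -0.     1.9  ]
pos [0.5746 0.     0.2307] yaw 64.8 tilt 0.1 turn 15.17 shift at target yaw [-3.27 -5.73  0.02] shift at present axes [ 4.76 -4.57  0.02]
```

>>> {"fn": "servo_tool", "kwargs": {
  "increments": [
    [0, 0, -1, 0, 0, 0, -1],
    [0, 0, -1, 0, 0, 0, -1],
    [0, 0, -1, 0, 0, 0, -1],
    [0, 0, -1, 0, 0, 0, -1],
    [0, 0, -1, 0, 0, 0, -1]
  ]
}}

```text
clock: 1.35
position: [0.5746, 0.0, 0.2307]
orientation: [0.706, 0.708, -0.0, -0.0]
contact_force: [0.1, -0.4, 0.6]
opening: 0.0857
finger_force: 0.0
```

>>> {"fn": "servo_tool", "kwargs": {
  "increments": [
    [0, 0, -1, 0, 0, 0, -1],
    [0, 0, -1, 0, 0, 0, -1],
    [0, 0, -1, 0, 0, 0, -1],
    [0, 0, -1, 0, 0, 0, -1],
    [0, 0, -1, 0, 0, 0, -1]
  ]
}}

```text
clock: 1.98
position: [0.5746, 0.0001, 0.2307]
orientation: [0.536, 0.844, -0.0, -0.001]
contact_force: [-0.4, -0.6, -0.2]
opening: 0.085
finger_force: 0.0
```

>>> {"fn": "servo_tool", "kwargs": {
  "increments": [
    [0, 0, -1, 0, 0, 0, -1],
    [0, 0, -1, 0, 0, 0, -1],
    [0, 0, -1, 0, 0, 0, -1],
    [0, 0, -1, 0, 0, 0, -1],
    [0, 0, -1, 0, 0, 0, -1]
  ]
}}

```text
clock: 2.6
position: [0.5746, 0.0, 0.2307]
orientation: [0.341, 0.94, -0.0, -0.001]
contact_force: [0.2, -0.8, 0.0]
opening: 0.0855
finger_force: 0.0
```

>>> {"fn": "servo_tool", "kwargs": {
  "increments": [
    [0, 0, -1, 0, 0, 0, -1],
    [0, 0, -1, 0, 0, 0, -1],
    [0, 0, -1, 0, 0, 0, -1],
    [0, 0, -1, 0, 0, 0, -1],
    [0, 0, -0.8, 0, 0, 0, -1]
  ]
}}

```text
clock: 3.22
position: [0.5746, 0.0001, 0.2307]
orientation: [0.138, 0.99, -0.0, -0.001]
contact_force: [0.8, -0.3, -0.6]
opening: 0.0856
finger_force: 0.0
```

```bash
python3 -c "
from h import *
print(get_state()['qpos'].round(3));go(.48,.24,.23,168.8)"
```

```text
[-0.11   0.378  0.08   1.274  0.     0.167]
pos [5.746e-01 1.000e-04 2.307e-01] yaw 164.1 tilt 0.1 turn -0.93 shift at target yaw [3.49 5.42 0.02] shift at present axes [3.91 5.12 0.02]
```

>>> {"fn": "servo_tool", "kwargs": {
  "increments": [
    [0, 0, -0.93, 0, 0, 0, -1],
    [0, 0, 0, 0.5, 0.8, 0, -1],
    [0, 0, 0, 0.5, 0.8, 0, -1],
    [0, 0, 0, 0.5, 0.8, 0, -1],
    [0, 0, 0, 0.5, 0.8, 0, -1]
  ]
}}

```text
clock: 3.85
position: [0.5209, 0.1422, 0.2308]
orientation: [0.099, 0.995, -0.0, -0.0]
contact_force: [0.3, 0.6, -0.1]
opening: 0.0856
finger_force: 0.0
```

>>> {"fn": "servo_tool", "kwargs": {
  "increments": [
    [0, 0, 0, 0.5, 0.8, 0, -1],
    [0, 0, 0, 0.5, 0.7, 0, -1],
    [0, 0, 0, 0.5, 0.7, 0, -1],
    [0, 0, 0, 0, 0, 0, -1],
    [0, 0, 0, 0, 0, 0, -1]
  ]
}}

```text
clock: 4.47
position: [0.4802, 0.239, 0.231]
orientation: [0.099, 0.995, -0.0, -0.0]
contact_force: [0.2, 0.2, -0.5]
opening: 0.0856
finger_force: 0.0
```

Run:
```python
from h import *
go(.48,.24,.23,168.8)
c=get_calibration("wrist");im,d=grab_frame("wrist")
np.savez("w1.npz",im=im,d=d,**c);cv2.imwrite("pics/w1.png",im[:,:,::-1])
P=cloud(c,d);m=d>0
q=P[m]
def rect(name,m):
    p=P[m];r=cv2.minAreaRect((p[:,:2]*1000).astype(np.float32));print(name,len(p),np.round(r[0],1),np.round(r[1],1),round(r[2],2))
rect("rack",m&(P[...,2]>.018)&(P[...,2]<.036)&(P[...,0]<.62)&(P[...,1]>.09)&(P[...,0]>.38))
```

```text
pos [0.4802 0.239  0.231 ] yaw 168.7 tilt 0.0 turn -0.03 shift at target yaw [0.01 0.02 0.03] shift at present axes [0.01 0.02 0.03]
rack 11448 [497.5 256.3] [259.7 106.2] 78.78
```

View pics/w1.png

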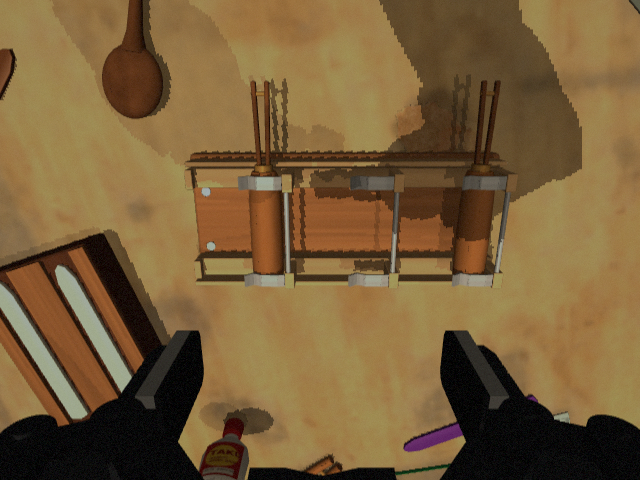

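The wrist view shows handles at (265,225) and (475,225), leaves at both handle ends, and a thin hinge rod on the +y side of each station, e.g. (287,230). I'll measure the rod's offset and height and the handles.

Run:
```python
from h import *
w=np.load("w1.npz");P=cloud(w,w["d"]);m=w["d"]>0
a=np.radians(-11.2);R=np.array([[np.cos(a),-np.sin(a)],[np.sin(a),np.cos(a)]])
q=(P[...,:2]-np.array([.4975,.2563]))@R*1000;z=P[...,2]*1000
inr=m&(abs(q[...,0])<75)&(abs(q[...,1])<150)&(z>7)
for k in (0,1):print("range",np.percentile(q[...,k][inr],[.3,1,99,99.7]).round(1))
mid=inr&(abs(q[...,0])<22)
# profile along y of max z
for y in range(-140,145,4):
    s=mid&(abs(q[...,1]-y)<2)
    if s.any(): print(y,np.percentile(z[s],[5,50,95]).round(0),end=" | ")
print()
for n,c in (("h3",-65),("h1",105)):
    s=mid&(abs(q[...,1]-c)<16)&(z>40)
    for lo,hi in((-22,-8),(-8,8),(8,22)):
        t=s&(q[...,0]>lo)&(q[...,0]<hi); yy=q[...,1][t]
        print(n,lo,len(yy),np.percentile(yy,[2,50,98]).round(1),np.percentile(z[t],98).round(1))
    s=inr&(abs(q[...,1]-c)<9)&(z>36)&(z<58);print("x range",np.percentile(q[...,0][s],[.5,99.5]).round(1))
```

```text
range [-67.2 -56.4  49.4  51.3]
range [-128.9 -125.3  121.9  125.3]
-132 [ 8. 11. 12.] | -128 [10. 12. 13.] | -124 [10. 12. 13.] | -120 [11. 12. 13.] | -116 [11. 12. 13.] | -112 [10. 12. 13.] | -108 [10. 12. 13.] | -104 [11. 12. 13.] | -100 [10. 12. 13.] | -96 [11. 12. 13.] | -92 [10. 12. 13.] | -88 [10. 12. 13.] | -84 [ 11. 288. 300.] | -80 [287. 297. 300.] | -76 [ 48. 295. 298.] | -72 [ 51. 273. 297.] | -68 [ 52.  53. 281.] | -64 [ 53. 264. 282.] | -60 [ 52. 262. 280.] | -56 [11. 50. 52.] | -52 [11. 44. 48.] | -48 [11. 56. 57.] | -44 [10. 12. 57.] | -40 [10. 12. 13.] | -36 [10. 12. 13.] | -32 [10. 11. 13.] | -28 [10. 12. 13.] | -24 [11. 12. 13.] | -20 [10. 12. 13.] | -16 [10. 12. 13.] | -12 [10. 12. 13.] | -8 [10. 12. 13.] | -4 [10. 12. 13.] | 0 [11. 12. 13.] | 4 [10. 12. 13.] | 8 [10. 12. 13.] | 12 [10. 12. 13.] | 16 [10. 12. 13.] | 20 [10. 11. 13.] | 24 [ 12. 265. 281.] | 28 [ 10.  12. 283.] | 32 [ 11. 267. 296.] | 36 [ 11. 276. 297.] | 40 [ 11. 294. 299.] | 44 [ 11. 294. 300.] | 48 [ 10.  12. 288.] | 52 [10. 12. 13.] | 56 [10. 11. 13.] | 60 [10. 12. 13.] | 64 [10. 12. 13.] | 68 [10. 12. 13.] | 72 [10. 12. 13.] | 76 [10. 12. 13.] | 80 [10. 12. 13.] | 84 [10. 11. 13.] | 88 [10. 12. 13.] | 92 [11. 41. 48.] | 96 [11. 48. 52.] | 100 [11. 52. 54.] | 104 [53. 54. 55.] | 108 [52. 53. 55.] | 112 [50. 52. 53.] | 116 [46. 49. 50.] | 120 [54. 56. 58.] | 124 [55. 56. 58.] | 
h3 -22 5563 [-80.7 -72.  -56.3] 299.0
h3 -8 1064 [-76.2 -62.  -52.5] 274.5
h3 8 513 [-76.7 -63.5 -52.3] 55.0
x range [-73.9  44.4]
h1 -22 587 [ 92.1 101.  116.7] 54.9
h1 -8 646 [ 91.9 101.  117.2] 55.1
h1 8 538 [ 91.8 101.  116.5] 55.1
x range [-73.9  44.5]
```

Run:
```python
from h import *
w=np.load("w1.npz");P=cloud(w,w["d"]);m=w["d"]>0
a=np.radians(-11.2);R=np.array([[np.cos(a),-np.sin(a)],[np.sin(a),np.cos(a)]]);o=np.array([.4975,.2563])
# rod edges by image rows at x~0: intensity across cols at row 225, rays at z=.0565 
g=w["im"].sum(2)
for row in(215,235):
    print(row,[(c,int(g[row,c]),*(((ray(w,[c,row],.0545)[0,:2]-o)@R*1000).round(1)),int(P[row,c,2]*1000)) for c in range(276,296)])
p,q=tool();T=Ro.from_quat(q).as_matrix();F=(P-p)@T*1000
f=m&(P[...,2]>.15)&(np.indices(w["d"].shape)[0]<479)
for zz in range(-70,8,6):
    s=f&(abs(F[...,2]-zz)<3)
    for sg in(1,-1):
        t=F[s&(F[...,1]*sg>0)]
        if len(t)>5: print(zz,sg,len(t),"y",np.percentile(t[:,1],[1,99]).round(1),"x",np.percentile(t[:,0],[1,99]).round(1))
```

```text
215 [(276, 185, np.float64(-14.2), np.float64(-55.0), 48), (277, 167, np.float64(-14.2), np.float64(-54.3), 48), (278, 157, np.float64(-14.2), np.float64(-53.5), 47), (279, 125, np.float64(-14.2), np.float64(-52.7), 46), (280, 92, np.float64(-14.2), np.float64(-51.9), 44), (281, 85, np.float64(-14.2), np.float64(-51.1), 43), (282, 113, np.float64(-14.2), np.float64(-50.4), 9), (283, 136, np.float64(-14.2), np.float64(-49.6), 10), (284, 296, np.float64(-14.2), np.float64(-48.8), 55), (285, 420, np.float64(-14.2), np.float64(-48.0), 56), (286, 495, np.float64(-14.2), np.float64(-47.2), 55), (287, 413, np.float64(-14.2), np.float64(-46.4), 56), (288, 305, np.float64(-14.2), np.float64(-45.7), 57), (289, 155, np.float64(-14.2), np.float64(-44.9), 11), (290, 158, np.float64(-14.2), np.float64(-44.1), 12), (291, 156, np.float64(-14.2), np.float64(-43.3), 12), (292, 146, np.float64(-14.2), np.float64(-42.5), 12), (293, 159, np.float64(-14.2), np.float64(-41.8), 12), (294, 291, np.float64(-14.2), np.float64(-41.0), 12), (295, 292, np.float64(-14.2), np.float64(-40.2), 11)]
235 [(276, 191, np
[... 1204 characters left out ...]
6 72.9] x [ 6.8 14.7]
-58 -1 1724 y [-70.3 -39.9] x [ 6.6 14.6]
-52 1 841 y [43.6 61.6] x [-0.7 13.2]
-52 -1 838 y [-58.7 -41.1] x [-0.7 13.1]
-46 1 915 y [43.6 57.3] x [-6.9 12.4]
-46 -1 918 y [-54.7 -40.9] x [-7.8 12.1]
-40 1 1003 y [43.6 57.4] x [-9.8 12.3]
-40 -1 996 y [-55. -41.] x [-10.1  12.1]
-34 1 877 y [43.6 57.5] x [-10.1  12.2]
-34 -1 879 y [-54.8 -40.9] x [-10.1  12.1]
-28 1 776 y [43.6 57.3] x [-9.8 12.2]
-28 -1 774 y [-54.7 -41. ] x [-10.   12.1]
-22 1 649 y [43.6 57.1] x [-9.9 12.1]
-22 -1 656 y [-54.2 -41. ] x [-9.9 12.1]
-16 1 369 y [43.6 50.3] x [-9.7 12.1]
-16 -1 360 y [-47.7 -41. ] x [-9.8 11.9]
-10 1 13 y [44.  44.4] x [-7.4  7.9]
-10 -1 13 y [-41.8 -41.4] x [-6.7  5.2]
```

Run:
```python
from h import *
from scipy.optimize import least_squares
a=np.radians(-11.2);R=np.array([[np.cos(a),-np.sin(a)],[np.sin(a),np.cos(a)]]);o=np.array([.4975,.2563])
for n in("scene0","side0","w1"):
    w=np.load(n+".npz");P=cloud(w,w["d"]);m=w["d"]>0
    q=(P[...,:2]-o)@R*1000;z=P[...,2]*1000
    print(n,"table",np.median(z[m&(abs(q[...,0])<250)&(abs(q[...,1])<250)&(z<8)]).round(1))
    for c in(-65,105):
        out=[]
        for lo,hi in((-28,28),(-28,-5),(5,28)):
            s=m&(q[...,0]>lo)&(q[...,0]<hi)&(abs(q[...,1]-c)<14)&(z>42)&(z<57)
            y,zz=q[...,1][s],z[s]
            if len(y)<15: continue
            f=least_squares(lambda p:np.hypot(y-p[0],zz-p[1])-13.2,[c,41],loss="soft_l1").x;out+=[len(y),*f.round(1)]
        s=m&(abs(q[...,1]-c)<8)&(z>36)&(z<58)&(abs(q[...,0])<60);
        print(c,out,"xmax",np.percentile(q[...,0][s],99) if s.any() else 0)
```

```text
scene0 table 1.4
-65 [168, np.float64(-65.4), np.float64(42.6), 67, np.float64(-65.3), np.float64(42.4), 72, np.float64(-65.3), np.float64(42.6)] xmax 54.21011394597582
105 [123, np.float64(104.9), np.float64(42.9), 53, np.float64(105.1), np.float64(42.8), 48, np.float64(104.3), np.float64(42.7)] xmax 52.93136062916199
side0 table 0.9
-65 [248, np.float64(-67.3), np.float64(42.0), 106, np.float64(-67.8), np.float64(41.8), 96, np.float64(-66.9), np.float64(42.2)] xmax 40.21726390826591
105 [] xmax 0
w1 table -0.6
-65 [2096, np.float64(-65.1), np.float64(40.5), 900, np.float64(-65.1), np.float64(40.3), 826, np.float64(-65.1), np.float64(40.7)] xmax 43.628310597451815
105 [2165, np.float64(105.0), np.float64(40.5), 928, np.float64(105.1), np.float64(40.3), 848, np.float64(105.0), np.float64(40.6)] xmax 43.92287799715482
```

>>> {"fn": "servo_tool", "kwargs": {
  "increments": [
    [-1, 0, 0, 0, 0, 0, 0.2],
    [-1, 0, 0, 0, 0, 0, 0.2],
    [-1, 0, 0, 0, 0, 0, 0.2],
    [-1, 0, 0, 0, 0, 0, 0.2],
    [-1, 0, 0, 0, 0, 0, 0.2]
  ]
}}

```text
clock: 5.15
position: [0.4809, 0.2381, 0.2315]
orientation: [0.097, 0.971, 0.217, 0.022]
contact_force: [0.1, -0.7, -0.2]
opening: 0.0338
finger_force: 0.0
```

>>> {"fn": "servo_tool", "kwargs": {
  "increments": [
    [-1, 0, 0, 0, 0, 0, 0.2],
    [-1, 0, 0, 0, 0, 0, 0.2],
    [-1, 0, 0, 0, 0, 0, 0.2],
    [0, 0, 0, 0, 0, 0, 0.2],
    [0, 0, 0, 0, 0, 0, 0.2]
  ]
}}

```text
clock: 5.78
position: [0.4808, 0.2388, 0.2316]
orientation: [0.093, 0.935, 0.34, 0.034]
contact_force: [1.5, -0.3, 0.4]
opening: 0.034
finger_force: 0.0
```

```bash
cat >> h.py <<'E'
def rel(h,n,t,x=-1):
    "remaining shift (tool axes, units) to rack handle centre h (1..3 station) + n,t,x offsets in mm; tilted 40 deg"
    a=np.radians(-11.2);rx=np.array([np.cos(a),np.sin(a),0]);ry=np.array([-np.sin(a),np.cos(a),0]);u=np.array([0,0,1.])
    c=np.array([.4975,.2563,.041])+ry*{1:.105,2:.02,3:-.065}[h]
    N=ry*.766+u*.643;T=-ry*.643+u*.766
    p,o=tool();R=Ro.from_quat(o).as_matrix();tgt=c+N*n/1e3+T*t/1e3+rx*x/1e3
    e=p-c;print("now n,t,x mm",np.round(np.array([e@N,e@T,e@rx])*1e3,1),"shift",np.round(R.T@(tgt-p)/.04,3),"axes err deg",np.round(np.degrees(Ro.from_matrix(np.c_[-rx,N,-T].T@R).as_rotvec()),2),"f",get_state()["contact_force"].round(1),"open",round(get_state()["opening"],4))
E
python3 -c "
from h import *
print(get_state()['qpos'].round(2));rel(3,-2.3,60)"
```

```text
[-0.05  0.12 -0.45  0.87  0.69  0.2 ]
now n,t,x mm [156.7 117.3 -13. ] shift [-0.304 -3.973  1.438] axes err deg [ 0.07 -0.16  0.14] f [ 1.5 -0.3  0.4] open 0.034
```

>>> {"fn": "servo_tool", "kwargs": {
  "increments": [
    [0, 0, 0, -0.1, -0.8, 0.1, 0.2],
    [0, 0, 0, -0.1, -0.8, 0.2, 0.2],
    [0, 0, 0, -0.1, -0.8, 0.3, 0.2],
    [0, 0, 0, 0, -0.8, 0.4, 0.2],
    [0, 0, 0, 0, -0.77, 0.43, 0.2]
  ]
}}

```text
clock: 6.4
position: [0.4766, 0.1533, 0.0851]
orientation: [0.092, 0.935, 0.34, 0.035]
contact_force: [0.0, 1.2, 0.3]
opening: 0.0342
finger_force: 0.0
```

>>> {"fn": "servo_tool", "kwargs": {
  "increments": [
    [0, 0, 0, 0, 0, 0.2, 0.2],
    [0, 0, 0, 0, 0, 0.2, 0.2],
    [0, 0, 0, 0, 0, 0.2, 0.2],
    [0, 0, 0, 0, 0, 0, 0.2],
    [0, 0, 0, 0, 0, 0, 0.2]
  ]
}}

```text
clock: 7.02
position: [0.4787, 0.1691, 0.0675]
orientation: [0.092, 0.935, 0.34, 0.034]
contact_force: [-0.4, 0.0, 0.0]
opening: 0.034
finger_force: 0.0
```

Run:
```python
from h import *
rel(3,-2.3,20)
for n in("scene","side"):
    im,d=grab_frame(n);u=(slice(150,290),slice(215,365)) if n=="scene" else (slice(250,360),slice(260,390))
    cv2.imwrite(f"pics/a_{n}.png",cv2.resize(im[u][:,:,::-1],None,fx=4,fy=4,interpolation=2))
im,d=grab_frame("wrist");cv2.imwrite("pics/a_w.png",im[:,:,::-1])
```

```text
now n,t,x mm [-1.4 35.9 -1.5] shift [-0.013 -0.021  0.397] axes err deg [ 0.01 -0.12  0.05] f [-0.4  0.   0. ] open 0.034
```

View pics/a_w.png

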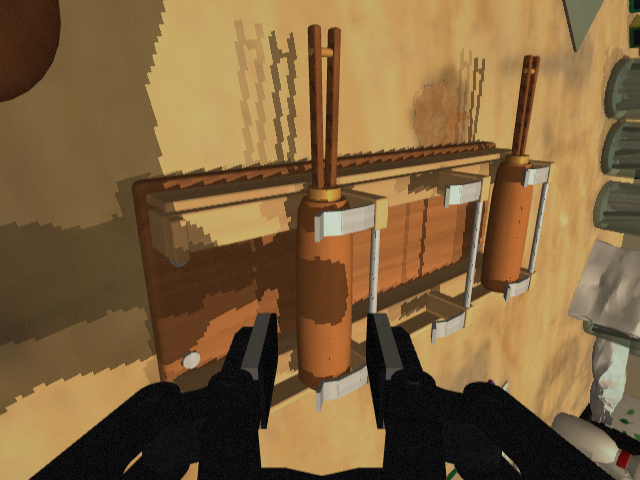

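The wrist view shows the fingers straddling the handle at (325,290), with the right finger at (385,340) between the handle and the rod line at (375,260).

>>> {"fn": "servo_tool", "kwargs": {
  "increments": [
    [0, 0, 0, -0.01, -0.01, 0.15, 0.2],
    [0, 0, 0, 0, 0, 0.15, 0.2],
    [0, 0, 0, 0, 0, 0.15, 0.2],
    [0, 0, 0, 0, 0, 0.15, 0.2],
    [0, 0, 0, 0, 0, 0.05, 0.2]
  ]
}}

```text
clock: 7.8
position: [0.4817, 0.1852, 0.0464]
orientation: [0.093, 0.935, 0.34, 0.033]
contact_force: [-0.1, -0.8, 0.1]
opening: 0.0339
finger_force: 0.0
```

>>> {"fn": "servo_tool", "kwargs": {
  "increments": [
    [0, 0, 0, 0, 0, 0.08, 0.2],
    [0, 0, 0, 0, 0, 0.08, 0.2],
    [0, 0, 0, 0, 0, 0.08, 0.2],
    [0, 0, 0, 0, 0, 0.07, 0.2],
    [0, 0, 0, 0, 0, 0, 0.2]
  ]
}}

```text
clock: 8.43
position: [0.4834, 0.1928, 0.0372]
orientation: [0.093, 0.935, 0.34, 0.034]
contact_force: [0.3, -0.5, -0.4]
opening: 0.0342
finger_force: 0.0
```

```bash
python3 -c "
from h import *
rel(3,0,-4)"
```

```text
now n,t,x mm [-2.4 -2.9 -1.5] shift [-0.012  0.061  0.027] axes err deg [ 0.01 -0.08  0.11] f [ 0.3 -0.5 -0.4] open 0.0342
```

>>> {"fn": "servo_tool", "kwargs": {
  "increments": [
    [0, 0, 0, 0, 0.03, 0.03, 0.2],
    [0, 0, 0, 0, 0, 0, 0.4],
    [0, 0, 0, 0, 0, 0, 0.6],
    [0, 0, 0, 0, 0, 0, 1],
    [0, 0, 0, 0, 0, 0, 1]
  ],
  "grip_force": 70
}}

```text
clock: 9.05
position: [0.4841, 0.1946, 0.0378]
orientation: [0.093, 0.935, 0.341, 0.034]
contact_force: [-1.8, -1.3, 6.2]
opening: 0.0233
finger_force: 68.6
```

```bash
python3 -c "
from h import *
rel(3,0,-4);print(get_state()['finger_force'])"
```

```text
now n,t,x mm [-0.6 -3.6 -1.1] shift [-0.003  0.015  0.009] axes err deg [-0.07 -0.12  0.1 ] f [-1.8 -1.3  6.2] open 0.0233
68.574378490448
```

>>> {"fn": "servo_tool", "kwargs": {
  "increments": [
    [0, 0, 0, 0, 0, 0, 0.27],
    [0, 0, 0, 0, 0, 0, 0.27],
    [0, 0, 0, 0, 0, 0.04, 0.27],
    [0, 0, 0, 0, 0, 0.04, 0.27],
    [0, 0, 0, 0, 0, 0, 0.27]
  ]
}}

```text
clock: 9.68
position: [0.4841, 0.1964, 0.0345]
orientation: [0.093, 0.935, 0.34, 0.034]
contact_force: [-0.1, -1.0, -0.3]
opening: 0.031
finger_force: 0.0
```

>>> {"fn": "servo_tool", "kwargs": {
  "increments": [
    [0, 0, 0, 0, 0, 0, 0.4],
    [0, 0, 0, 0, 0, 0, 0.6],
    [0, 0, 0, 0, 0, 0, 1],
    [0, 0, 0, 0, 0, 0, 1],
    [0, 0, 0, 0, 0, 0, 1]
  ],
  "grip_force": 70
}}

```text
clock: 10.3
position: [0.4843, 0.1965, 0.035]
orientation: [0.093, 0.935, 0.341, 0.034]
contact_force: [-2.0, -0.4, 6.7]
opening: 0.0237
finger_force: 68.6
```

```bash
python3 -c "
from h import *
rel(3,0,-4);print(get_state()['finger_force'])"
```

```text
now n,t,x mm [-0.9 -7.  -1.3] shift [-0.008  0.024 -0.075] axes err deg [-0.03 -0.1   0.11] f [-2.  -0.4  6.7] open 0.0237
68.63772869110107
```

>>> {"fn": "servo_tool", "kwargs": {
  "increments": [
    [0, 0, 0, 0, -0.064, -0.053, 1],
    [0, 0, 0, 0, -0.064, -0.053, 1],
    [0, 0, 0, 0, -0.064, -0.053, 1],
    [0, 0, 0, 0, -0.064, -0.053, 1],
    [0, 0, 0, 0, -0.064, -0.053, 1]
  ]
}}

```text
clock: 10.92
position: [0.4813, 0.1805, 0.035]
orientation: [0.092, 0.935, 0.341, 0.034]
contact_force: [0.6, 5.1, 2.8]
opening: 0.024
finger_force: 69.0
```

>>> {"fn": "servo_tool", "kwargs": {
  "increments": [
    [0, 0, 0, 0, -0.064, -0.053, 1],
    [0, 0, 0, 0, -0.064, -0.053, 1],
    [0, 0, 0, 0, -0.064, -0.053, 1],
    [0, 0, 0, 0, -0.064, -0.053, 1],
    [0, 0, 0, 0, -0.064, -0.053, 1]
  ]
}}

```text
clock: 11.55
position: [0.4782, 0.1636, 0.035]
orientation: [0.093, 0.935, 0.341, 0.034]
contact_force: [1.0, 4.0, 4.1]
opening: 0.0239
finger_force: 69.2
```

Run:
```python
from h import *
rel(3,0,-4);print(get_state()['finger_force'])
im,d=grab_frame("wrist");cv2.imwrite("pics/b_w.png",im[:,:,::-1])
```

```text
now n,t,x mm [-26.6  14.5  -0.9] shift [0.004 0.663 0.462] axes err deg [-0.04 -0.15  0.09] f [1.  4.  4.1] open 0.0239
69.17019009590149
```

View pics/b_w.png

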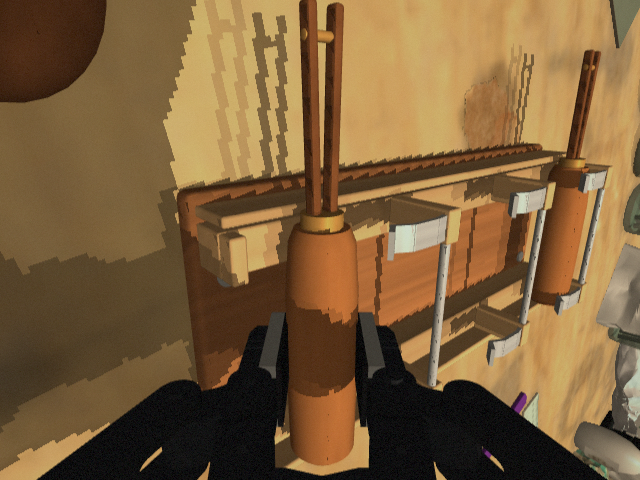

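The handle sits between the pads, clear of the jaw, and the jaw at (420,230) has shut again. Next I lift it.

>>> {"fn": "servo_tool", "kwargs": {
  "increments": [
    [0, 0, 0, 0, 0.13, -0.15, 1],
    [0, 0, 0, 0, 0.26, -0.31, 1],
    [0, 0, 0, 0, 0.32, -0.38, 1],
    [0, 0, 0, 0, 0.32, -0.38, 1],
    [0, 0, 0, 0, 0.26, -0.31, 1]
  ]
}}

```text
clock: 12.22
position: [0.4773, 0.163, 0.1146]
orientation: [0.093, 0.936, 0.339, 0.033]
contact_force: [0.1, -0.3, -1.5]
opening: 0.0244
finger_force: 69.0
```

>>> {"fn": "servo_tool", "kwargs": {
  "increments": [
    [1, 0, 0, 0, 0, 0, 1],
    [1, 0, 0, 0, 0, 0, 1],
    [1, 0, 0, 0, 0, 0, 1],
    [1, 0, 0, 0, 0, 0, 1],
    [1, 0, 0, 0, 0, 0, 1]
  ]
}}

```text
clock: 12.85
position: [0.4773, 0.1627, 0.1144]
orientation: [0.098, 0.987, 0.127, 0.013]
contact_force: [0.9, 0.9, -1.3]
opening: 0.0238
finger_force: 69.0
```

>>> {"fn": "servo_tool", "kwargs": {
  "increments": [
    [1, 0, 0, 0, 0, 0, 1],
    [1, 0, 0, 0, 0, 0, 1],
    [1, 0, 0, 0, 0, 0, 1],
    [0, 0, -1, 0, 0, 0, 1],
    [0, 0, -1, 0, 0, 0, 1]
  ]
}}

```text
clock: 13.48
position: [0.4773, 0.1632, 0.1143]
orientation: [0.01, 1.0, -0.001, -0.0]
contact_force: [1.2, -0.1, -0.0]
opening: 0.0238
finger_force: 69.1
```

```bash
python3 -c "
from h import *
go(.5515,-.272,.1,181.5);s=get_state();print(s['opening'],s['contact_force'],s['qpos'].round(2))"
```

```text
pos [0.4773 0.1632 0.1143] yaw 178.8 tilt 0.2 turn -0.53 shift at target yaw [ -1.57 -10.92   0.36] shift at present axes [ -2.07 -10.84   0.39]
0.02375375673487761 [ 1.16070493 -0.05691492 -0.02609992] [ 0.21  0.31 -0.33  0.93 -0.    0.23]
```

>>> {"fn": "servo_tool", "kwargs": {
  "increments": [
    [0, 0, -0.53, 0, -0.5, 0, 1],
    [0, 0, 0, -0.13, -0.9, 0, 1],
    [0, 0, 0, -0.13, -0.9, 0, 1],
    [0, 0, 0, -0.13, -0.9, 0, 1],
    [0, 0, 0, -0.13, -0.9, 0, 1]
  ]
}}

```text
clock: 14.1
position: [0.5006, -0.0016, 0.1144]
orientation: [-0.011, 1.0, -0.001, -0.001]
contact_force: [0.4, 0.4, -1.7]
opening: 0.0242
finger_force: 69.1
```

>>> {"fn": "servo_tool", "kwargs": {
  "increments": [
    [0, 0, 0, -0.13, -0.9, 0, 1],
    [0, 0, 0, -0.13, -0.9, 0, 1],
    [0, 0, 0, -0.13, -0.9, 0, 1],
    [0, 0, 0, -0.13, -0.9, 0, 1],
    [0, 0, 0, -0.13, -0.9, 0, 1]
  ]
}}

```text
clock: 14.72
position: [0.5304, -0.1808, 0.1143]
orientation: [-0.011, 1.0, -0.001, -0.001]
contact_force: [0.0, -0.7, -1.3]
opening: 0.0236
finger_force: 69.1
```

>>> {"fn": "servo_tool", "kwargs": {
  "increments": [
    [0, 0, 0, -0.13, -0.9, 0, 1],
    [0, 0, 0, -0.13, -0.9, 0, 1],
    [0, 0, 0, 0, -0.5, 0, 1],
    [0, 0, 0, 0, 0, 0, 1],
    [0, 0, 0, 0, 0, 0, 1]
  ]
}}

```text
clock: 15.35
position: [0.5433, -0.2695, 0.1144]
orientation: [-0.012, 1.0, 0.0, -0.001]
contact_force: [-0.2, -0.7, -0.8]
opening: 0.0237
finger_force: 69.0
```

Run:
```python
from h import *
go(.5515,-.272,.015,181.5);s=get_state();print(s['opening'],s['contact_force'])
c=get_calibration("wrist");im,d=grab_frame("wrist");cv2.imwrite("pics/c_w.png",im[:,:,::-1])
P=cloud(c,d);p,q=tool();F=(P-p)@Ro.from_quat(q).as_matrix()*1000
s=(d>0)&(abs(F[...,1])<9)&(F[...,2]<6)&(F[...,2]>-40)
for x in range(-40,130,10):
    t=s&(abs(F[...,0]-x)<5)
    if t.any(): print(x,np.percentile(F[...,2][t],[5,50]).round(1),t.sum())
```

```text
pos [ 0.5433 -0.2695  0.1144] yaw -178.7 tilt 0.1 turn -0.03 shift at target yaw [-0.2  -0.07  2.48] shift at present axes [-0.21 -0.07  2.48]
0.023736192333840625 [-0.15267892 -0.66499748 -0.83970035]
-40 [-20.7 -19.4] 871
-30 [-20.8 -19.5] 1036
-20 [-21.  -19.6] 1126
-10 [-21.  -19.7] 1200
0 [-20.9 -19.5] 1309
10 [-20.8 -19.4] 1383
20 [-20.7 -19.3] 1501
30 [-20.3 -18.7] 1628
40 [-19.4 -17.4] 1837
50 [-15.3 -12. ] 1499
60 [-12.6  -9.6] 957
70 [-12.9  -9.5] 1038
80 [-13.   -9.7] 1137
90 [-13.1  -9.8] 1201
100 [-13.4  -9.6] 1416
110 [-13.4  -9.4] 794
```

View pics/c_w.png

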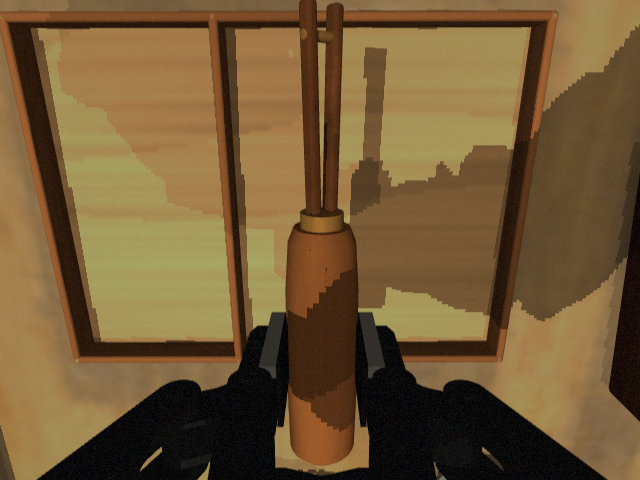

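The creaser is held level, over the wide bay's left part (handle (322,330), dividing wall at col 220). Its underside is about 5.6 mm below the TCP.

>>> {"fn": "servo_tool", "kwargs": {
  "increments": [
    [0, 0, 0, -0.1, -0.03, 0.5, 1],
    [0, 0, 0, -0.1, -0.03, 0.6, 1],
    [0, 0, 0, 0, 0, 0.6, 1],
    [0, 0, 0, 0, 0, 0.5, 1],
    [0, 0, 0, 0, 0, 0.3, 1]
  ]
}}

```text
clock: 16.02
position: [0.5513, -0.2712, 0.0136]
orientation: [-0.012, 1.0, 0.001, -0.001]
contact_force: [0.5, 0.4, 0.0]
opening: 0.0238
finger_force: 69.0
```

>>> {"fn": "servo_tool", "kwargs": {
  "increments": [
    [0, 0, 0, 0, 0, 0.06, 1],
    [0, 0, 0, 0, 0, 0, 1],
    [0, 0, 0, 0, 0, 0, 0.6],
    [0, 0, 0, 0, 0, 0, 0.2],
    [0, 0, 0, 0, 0, 0, 0.2]
  ]
}}

```text
clock: 16.65
position: [0.5524, -0.2731, 0.0127]
orientation: [-0.011, 1.0, -0.0, 0.0]
contact_force: [-0.6, -0.1, 0.1]
opening: 0.0344
finger_force: 0.0
```

>>> {"fn": "servo_tool", "kwargs": {
  "increments": [
    [0, 0, 0, 0, 0, -0.3, 0.2],
    [0, 0, 0, 0, 0, -0.6, 0.2],
    [0, 0, 0, 0, 0, -0.7, 0.2],
    [0, 0, 0, 0, 0, -0.7, 0.2],
    [0, 0, 0, 0, 0, -0.7, 0.2]
  ]
}}

```text
clock: 17.27
position: [0.5521, -0.273, 0.1342]
orientation: [-0.011, 1.0, -0.0, 0.0]
contact_force: [0.4, 0.3, -0.8]
opening: 0.0344
finger_force: 0.0
```

Run:
```python
from h import *
go(.49,.25,.13,168.8)
c=get_calibration("wrist");im,d=grab_frame("wrist");cv2.imwrite("pics/d_w.png",im[:,:,::-1])
P=cloud(c,d);m=(d>0)&(P[...,2]>.012)&(P[...,2]<.045)&(P[...,1]<-.2)&(P[...,1]>-.31)&(P[...,0]>.43)&(P[...,0]<.605)
r=cv2.minAreaRect((P[m][:,:2]*1000).astype(np.float32));print(r,np.percentile(P[m][:,2],99))
```

```text
pos [ 0.5521 -0.273   0.1342] yaw -178.7 tilt 0.1 turn 2.5 shift at target yaw [ 4.06 12.52  0.11] shift at present axes [ 1.26 13.11  0.1 ]
((520.881591796875, -272.9742431640625), (158.50035095214844, 26.087068557739258), 1.4549795389175415) 0.030601478540327735
```

>>> {"fn": "servo_tool", "kwargs": {
  "increments": [
    [0, 0, 0, 0.06, 0.5, 0, 0.2],
    [0, 0, 0, 0.06, 0.9, 0, 0.2],
    [0, 0, 0, 0.06, 0.9, 0, 0.2],
    [0, 0, 0, 0.06, 0.9, 0, 0.2],
    [0, 0, 0, 0.06, 0.9, 0, 0.2]
  ]
}}

```text
clock: 17.95
position: [0.5345, -0.1065, 0.1309]
orientation: [-0.012, 1.0, 0.001, -0.001]
contact_force: [0.7, -0.1, 0.2]
opening: 0.0345
finger_force: 0.0
```

>>> {"fn": "servo_tool", "kwargs": {
  "increments": [
    [0, 0, 0, 0.06, 0.9, 0, 0.2],
    [0, 0, 0, 0.06, 0.9, 0, 0.2],
    [0, 0, 0, 0.06, 0.9, 0, 0.2],
    [0, 0, 0, 0.06, 0.9, 0, 0.2],
    [0, 0, 0, 0.06, 0.9, 0, 0.2]
  ]
}}

```text
clock: 18.58
position: [0.518, 0.0726, 0.131]
orientation: [-0.012, 1.0, 0.0, -0.001]
contact_force: [-1.0, 0.4, -0.4]
opening: 0.034
finger_force: 0.0
```

>>> {"fn": "servo_tool", "kwargs": {
  "increments": [
    [0, 0, 0, 0.06, 0.9, 0, 0.2],
    [0, 0, 0, 0.06, 0.9, 0, 0.2],
    [0, 0, 0, 0.06, 0.9, 0, 0.2],
    [0, 0, 0, 0.06, 0.9, 0, 0.2],
    [0, 0, 0, 0.06, 0.9, 0, 0.2]
  ]
}}

```text
clock: 19.2
position: [0.5017, 0.2517, 0.1309]
orientation: [-0.012, 1.0, -0.0, -0.001]
contact_force: [0.5, -0.4, 0.1]
opening: 0.034
finger_force: 0.0
```

>>> {"fn": "servo_tool", "kwargs": {
  "increments": [
    [0, 0, 1, 0, 0, 0, 0.2],
    [0, 0, 1, 0, 0, 0, 0.2],
    [0, 0, 0.5, 0, 0, 0, 0.2],
    [-1, 0, 0, 0, 0, 0, 0.2],
    [-1, 0, 0, 0, 0, 0, 0.2]
  ]
}}

```text
clock: 19.82
position: [0.502, 0.2511, 0.131]
orientation: [0.096, 0.991, 0.088, 0.007]
contact_force: [-0.2, -0.2, 0.3]
opening: 0.0341
finger_force: 0.0
```

>>> {"fn": "servo_tool", "kwargs": {
  "increments": [
    [-1, 0, 0, 0, 0, 0, 0.2],
    [-1, 0, 0, 0, 0, 0, 0.2],
    [-1, 0, 0, 0, 0, 0, 0.2],
    [-1, 0, 0, 0, 0, 0, 0.2],
    [-1, 0, 0, 0, 0, 0, 0.2]
  ]
}}

```text
clock: 20.45
position: [0.5018, 0.2509, 0.1313]
orientation: [0.093, 0.949, 0.301, 0.028]
contact_force: [-0.2, 0.2, -0.4]
opening: 0.0342
finger_force: 0.0
```

>>> {"fn": "servo_tool", "kwargs": {
  "increments": [
    [-1, 0, 0, 0, 0, 0, 0.2],
    [0, 0, 0, 0, 0, 0, 0.2],
    [0, 0, 0, 0, 0, 0, 0.2],
    [0, 0, 0, 0, 0, 0, 0.2],
    [0, 0, 0, 0, 0, 0, 0.2]
  ]
}}

```text
clock: 21.08
position: [0.5043, 0.2507, 0.1326]
orientation: [0.091, 0.935, 0.34, 0.034]
contact_force: [0.1, 0.7, 0.1]
opening: 0.0341
finger_force: 0.0
```

```bash
python3 -c "
from h import *
rel(1,-2.3,36)"
```

```text
now n,t,x mm [-24.7 140.4   7.8] shift [0.219 0.56  2.609] axes err deg [ 0.02 -0.01 -0.08] f [0.1 0.7 0.1] open 0.0341
```

>>> {"fn": "servo_tool", "kwargs": {
  "increments": [
    [0, 0, 0, 0.1, 0.28, 0.3, 0.2],
    [0, 0, 0, 0.12, 0.28, 0.5, 0.2],
    [0, 0, 0, 0, 0, 0.6, 0.2],
    [0, 0, 0, 0, 0, 0.6, 0.2],
    [0, 0, 0, 0, 0, 0.6, 0.2]
  ]
}}

```text
clock: 21.7
position: [0.5121, 0.3352, 0.0668]
orientation: [0.091, 0.935, 0.34, 0.034]
contact_force: [-0.2, 0.3, 0.6]
opening: 0.0341
finger_force: 0.0
```

>>> {"fn": "servo_tool", "kwargs": {
  "increments": [
    [0, 0, 0, 0, 0, 0, 0.2],
    [0, 0, 0, 0, 0, 0, 0.2],
    [0, 0, 0, 0, 0, 0, 0.2],
    [0, 0, 0, 0, 0, 0, 0.2],
    [0, 0, 0, 0, 0, 0, 0.2]
  ]
}}

```text
clock: 22.32
position: [0.5122, 0.3341, 0.0674]
orientation: [0.092, 0.935, 0.34, 0.034]
contact_force: [-0.2, -0.9, -0.1]
opening: 0.0343
finger_force: 0.0
```

```bash
python3 -c "
from h import *
rel(1,-1.5,-6);print(get_state()['qpos'].round(2))"
```

```text
now n,t,x mm [-2.8 36.8 -0.7] shift [0.008 0.033 1.07 ] axes err deg [-0.   -0.05 -0.01] f [-0.2 -0.9 -0.1] open 0.0343
[ 0.16  0.38 -0.63  0.28  0.65  0.45]
```

>>> {"fn": "servo_tool", "kwargs": {
  "increments": [
    [0, 0, 0, 0.01, 0.02, 0.15, 0.2],
    [0, 0, 0, 0, 0, 0.15, 0.2],
    [0, 0, 0, 0, 0, 0.15, 0.2],
    [0, 0, 0, 0, 0, 0.15, 0.2],
    [0, 0, 0, 0, 0, 0.05, 0.2]
  ]
}}

```text
clock: 22.95
position: [0.5145, 0.3517, 0.0469]
orientation: [0.092, 0.935, 0.34, 0.033]
contact_force: [0.6, -0.3, -0.9]
opening: 0.0346
finger_force: 0.0
```

>>> {"fn": "servo_tool", "kwargs": {
  "increments": [
    [0, 0, 0, 0, 0, 0.1, 0.2],
    [0, 0, 0, 0, 0, 0.1, 0.2],
    [0, 0, 0, 0, 0, 0.1, 0.2],
    [0, 0, 0, 0, 0, 0.1, 0.2],
    [0, 0, 0, 0, 0, 0, 0.2]
  ]
}}

```text
clock: 23.58
position: [0.5166, 0.3616, 0.035]
orientation: [0.092, 0.935, 0.34, 0.033]
contact_force: [-0.7, -0.2, 0.3]
opening: 0.0344
finger_force: 0.0
```

```bash
python3 -c "
from h import *
rel(1,0,-7)"
```

```text
now n,t,x mm [-2.3 -5.9 -1.8] shift [-0.019  0.058  0.027] axes err deg [0.02 0.03 0.  ] f [-0.7 -0.2  0.3] open 0.0344
```

Inserted freely. Closing, then drawing level to -y.

>>> {"fn": "servo_tool", "kwargs": {
  "increments": [
    [0, 0, 0, 0, 0.03, 0.02, 0.3],
    [0, 0, 0, 0, 0, 0, 0.4],
    [0, 0, 0, 0, 0, 0, 0.6],
    [0, 0, 0, 0, 0, 0, 1],
    [0, 0, 0, 0, 0, 0, 1]
  ],
  "grip_force": 70
}}

```text
clock: 24.2
position: [0.5173, 0.3631, 0.0359]
orientation: [0.092, 0.935, 0.341, 0.034]
contact_force: [-0.3, -0.2, 4.0]
opening: 0.0237
finger_force: 68.6
```

>>> {"fn": "servo_tool", "kwargs": {
  "increments": [
    [0, 0, 0, 0, -0.064, -0.053, 1],
    [0, 0, 0, 0, -0.064, -0.053, 1],
    [0, 0, 0, 0, -0.064, -0.053, 1],
    [0, 0, 0, 0, -0.064, -0.053, 1],
    [0, 0, 0, 0, -0.064, -0.053, 1]
  ]
}}

```text
clock: 24.82
position: [0.5142, 0.3471, 0.0359]
orientation: [0.091, 0.935, 0.341, 0.034]
contact_force: [0.2, 4.0, 2.6]
opening: 0.0237
finger_force: 69.0
```

>>> {"fn": "servo_tool", "kwargs": {
  "increments": [
    [0, 0, 0, 0, -0.064, -0.053, 1],
    [0, 0, 0, 0, -0.064, -0.053, 1],
    [0, 0, 0, 0, -0.064, -0.053, 1],
    [0, 0, 0, 0, -0.064, -0.053, 1],
    [0, 0, 0, 0, -0.064, -0.053, 1]
  ]
}}

```text
clock: 25.45
position: [0.5112, 0.3303, 0.0359]
orientation: [0.091, 0.935, 0.341, 0.034]
contact_force: [0.7, 3.0, 5.5]
opening: 0.0242
finger_force: 69.2
```

Run:
```python
from h import *
rel(1,0,-4);print(get_state()['finger_force'])
im,d=grab_frame("wrist");cv2.imwrite("pics/e_w.png",im[:,:,::-1])
c=get_calibration("wrist");P=cloud(c,d);p,q=tool();F=(P-p)@Ro.from_quat(q).as_matrix()*1000
s=(d>0)&(abs(F[...,1])<9)&(F[...,2]<6)&(F[...,2]>-40)
for x in (-30,0,30): t=s&(abs(F[...,0]-x)<5);print(x,np.percentile(F[...,2][t],[5,50]).round(1),t.sum())
```

```text
now n,t,x mm [-26.1  15.2  -1. ] shift [0.001 0.651 0.48 ] axes err deg [-0.06 -0.04 -0.04] f [0.7 3.  5.5] open 0.0242
69.1607666015625
-30 [-19.2 -18. ] 1051
0 [-19.3 -17.9] 1283
30 [-18.7 -17.1] 1621
```

>>> {"fn": "servo_tool", "kwargs": {
  "increments": [
    [0, 0, 0, 0, 0.13, -0.15, 1],
    [0, 0, 0, 0, 0.26, -0.31, 1],
    [0, 0, 0, 0, 0.32, -0.38, 1],
    [0, 0, 0, 0, 0.32, -0.38, 1],
    [0, 0, 0, 0, 0.32, -0.38, 1]
  ]
}}

```text
clock: 26.12
position: [0.5093, 0.3292, 0.118]
orientation: [0.093, 0.936, 0.339, 0.032]
contact_force: [-0.1, 0.2, -0.5]
opening: 0.0239
finger_force: 69.1
```

>>> {"fn": "servo_tool", "kwargs": {
  "increments": [
    [1, 0, 0, 0, 0, 0, 1],
    [1, 0, 0, 0, 0, 0, 1],
    [1, 0, 0, 0, 0, 0, 1],
    [1, 0, 0, 0, 0, 0, 1],
    [1, 0, 0, 0, 0, 0, 1]
  ]
}}

```text
clock: 26.75
position: [0.5095, 0.3288, 0.1181]
orientation: [0.097, 0.987, 0.127, 0.012]
contact_force: [-0.0, 0.8, 0.2]
opening: 0.0242
finger_force: 69.0
```

>>> {"fn": "servo_tool", "kwargs": {
  "increments": [
    [1, 0, 0, 0, 0, 0, 1],
    [1, 0, 0, 0, 0, 0, 1],
    [1, 0, 0, 0, 0, 0, 1],
    [0, 0, -1, 0, 0, 0, 1],
    [0, 0, -1, 0, 0, 0, 1]
  ]
}}

```text
clock: 27.38
position: [0.5096, 0.3293, 0.1179]
orientation: [0.009, 1.0, -0.002, -0.001]
contact_force: [0.2, -0.3, -0.3]
opening: 0.0239
finger_force: 69.1
```

```bash
python3 -c "
from h import *
go(.5497,-.202,.1,181.5);s=get_state();print(s['opening'])"
```

```text
pos [0.5096 0.3293 0.1179] yaw 179.0 tilt 0.3 turn -0.5 shift at target yaw [ -0.66 -13.3    0.45] shift at present axes [ -1.24 -13.26   0.5 ]
0.02390882268804875
```

>>> {"fn": "servo_tool", "kwargs": {
  "increments": [
    [0, 0, -0.5, 0, -0.5, 0, 1],
    [0, 0, 0, -0.04, -0.9, 0, 1],
    [0, 0, 0, -0.04, -0.9, 0, 1],
    [0, 0, 0, -0.04, -0.9, 0, 1],
    [0, 0, 0, -0.04, -0.9, 0, 1]
  ]
}}

```text
clock: 28.0
position: [0.5184, 0.1643, 0.1182]
orientation: [-0.011, 1.0, -0.001, -0.001]
contact_force: [0.1, 0.3, -0.2]
opening: 0.024
finger_force: 69.1
```

>>> {"fn": "servo_tool", "kwargs": {
  "increments": [
    [0, 0, 0, -0.04, -0.9, 0, 1],
    [0, 0, 0, -0.04, -0.9, 0, 1],
    [0, 0, 0, -0.04, -0.9, 0, 1],
    [0, 0, 0, -0.04, -0.9, 0, 1],
    [0, 0, 0, -0.04, -0.9, 0, 1]
  ]
}}

```text
clock: 28.62
position: [0.5301, -0.015, 0.1182]
orientation: [-0.011, 1.0, -0.001, -0.002]
contact_force: [-0.9, -0.0, -0.3]
opening: 0.0238
finger_force: 69.1
```

>>> {"fn": "servo_tool", "kwargs": {
  "increments": [
    [0, 0, 0, -0.04, -0.9, 0, 1],
    [0, 0, 0, -0.04, -0.9, 0, 1],
    [0, 0, 0, -0.04, -0.9, 0, 1],
    [0, 0, 0, -0.04, -0.9, 0, 1],
    [0, 0, 0, -0.04, -0.9, 0, 1]
  ]
}}

```text
clock: 29.25
position: [0.542, -0.1942, 0.1181]
orientation: [-0.011, 1.0, -0.0, -0.002]
contact_force: [0.2, -0.1, -0.6]
opening: 0.0238
finger_force: 69.1
```

Run:
```python
from h import *
go(.5497,-.202,.0115,181.5);s=get_state();print(s['opening'],s['contact_force'])
c=get_calibration("wrist");im,d=grab_frame("wrist")
P=cloud(c,d);p,q=tool();F=(P-p)@Ro.from_quat(q).as_matrix()*1000
s=(d>0)&(abs(F[...,1])<9)&(F[...,2]<6)&(F[...,2]>-40)
for x in (-30,0,30,70,110): t=s&(abs(F[...,0]-x)<5);print(x,np.percentile(F[...,2][t],[5,50]).round(1),t.sum())
```

```text
pos [ 0.542  -0.1942  0.1181] yaw -178.7 tilt 0.2 turn -0.05 shift at target yaw [-0.19 -0.2   2.67] shift at present axes [-0.2  -0.2   2.67]
0.023809069536197235 [ 0.23841376 -0.09932654 -0.59237104]
-30 [-19.8 -18.3] 849
0 [-37.3 -18.9] 1416
30 [-19.2 -17.6] 1337
70 [-11.8  -9.8] 823
110 [-12.5 -10.5] 636
```

>>> {"fn": "servo_tool", "kwargs": {
  "increments": [
    [0, 0, 0, -0.1, -0.1, 0.5, 1],
    [0, 0, 0, -0.1, -0.1, 0.6, 1],
    [0, 0, 0, 0, 0, 0.6, 1],
    [0, 0, 0, 0, 0, 0.6, 1],
    [0, 0, 0, 0, 0, 0.3, 1]
  ]
}}

```text
clock: 29.92
position: [0.5497, -0.2001, 0.013]
orientation: [-0.011, 1.0, 0.0, -0.003]
contact_force: [-0.1, 0.3, -0.1]
opening: 0.0238
finger_force: 69.1
```

>>> {"fn": "servo_tool", "kwargs": {
  "increments": [
    [0, 0, 0, 0, 0, 0.04, 1],
    [0, 0, 0, 0, 0, 0, 1],
    [0, 0, 0, 0, 0, 0, 0.6],
    [0, 0, 0, 0, 0, 0, 0.2],
    [0, 0, 0, 0, 0, 0, 0.2]
  ]
}}

```text
clock: 30.55
position: [0.5527, -0.2008, 0.0139]
orientation: [-0.011, 1.0, -0.0, 0.0]
contact_force: [-0.4, 0.3, -0.0]
opening: 0.0341
finger_force: 0.0
```

>>> {"fn": "servo_tool", "kwargs": {
  "increments": [
    [0, 0, 0, 0, 0, -0.3, 0.2],
    [0, 0, 0, 0, 0, -0.6, 0.2],
    [0, 0, 0, 0, 0, -0.7, 0.2],
    [0, 0, 0, 0, 0, -0.7, 0.2],
    [0, 0, 0, 0, 0, -0.7, 1]
  ]
}}

```text
clock: 31.18
position: [0.5524, -0.2007, 0.1353]
orientation: [-0.011, 1.0, -0.0, 0.0]
contact_force: [-0.3, -0.3, 0.0]
opening: 0.0173
finger_force: 0.0
```

Run:
```python
from h import *
go(.5,-.02,.14,187.2)
c=get_calibration("wrist");im,d=grab_frame("wrist")
P=cloud(c,d)
for lo,hi in((-.31,-.24),(-.235,-.165)):
    m=(d>0)&(P[...,2]>.012)&(P[...,2]<.045)&(P[...,1]<hi)&(P[...,1]>lo)&(P[...,0]>.43)&(P[...,0]<.605)
    r=cv2.minAreaRect((P[m][:,:2]*1000).astype(np.float32));print(r,np.percentile(P[m][:,2],99))
from h import *
for n in("scene","side"):
    im,d=grab_frame(n);c=get_calibration(n);P=cloud(c,d)
    w=im.astype(int);iv=(w.min(2)>120)&(np.ptp(w,axis=2)<70)&(d>0)&(P[...,2]>.03)&(P[...,2]<.05)
    for lo,hi in((-.01,.05),(-.075,-.012)):
        m=iv&(P[...,0]>.43)&(P[...,0]<.66)&(P[...,1]>lo)&(P[...,1]<hi);print(n,m.sum(),cv2.minAreaRect((P[m][:,:2]*1000).astype(np.float32)) if m.sum()>5 else 0)
    cv2.imwrite(f"pics/f_{n}.png",im[:,:,::-1])
```

```text
pos [ 0.5524 -0.2007  0.1353] yaw -178.7 tilt 0.1 turn -1.18 shift at target yaw [ 0.73  4.65 -0.12] shift at present axes [ 1.21  4.55 -0.12]
((521.145751953125, -273.0196228027344), (158.4998779296875, 25.87022590637207), 1.995374083518982) 0.030695250387777512
((521.2024536132812, -200.6432647705078), (157.99578857421875, 25.94948959350586), 1.2159323692321777) 0.030545934266529403
scene 244 ((569.6471557617188, 17.251548767089844), (128.80357360839844, 18.74122428894043), 6.17667293548584)
scene 86 ((617.3648071289062, -37.49925994873047), (38.957862854003906, 19.525514602661133), 12.031044960021973)
side 245 ((566.494384765625, 19.778717041015625), (129.99685668945312, 19.19983673095703), 7.789450168609619)
side 67 ((613.283935546875, -35.63103485107422), (43.820579528808594, 17.562509536743164), 4.599618434906006)
```

View pics/f_scene.png

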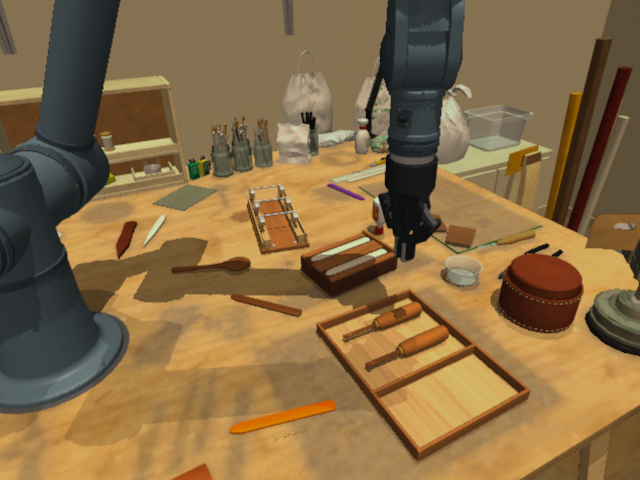

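Both creasers lie on the wide bay's floor around (390,320) and (410,345), and the rack is empty. Next I'll take a closer wrist look at the folders from above the stand.

>>> {"fn": "servo_tool", "kwargs": {
  "increments": [
    [0, 0, -1, 0, 0, -0.4, 1],
    [0, 0, -0.18, 0, 0, -0.4, 1],
    [0, 0, 0, 0.2, 0.9, 0, 1],
    [0, 0, 0, 0.2, 0.9, 0, 1],
    [0, 0, 0, 0.2, 0.9, 0, 1]
  ]
}}

```text
clock: 31.95
position: [0.5136, -0.0953, 0.1641]
orientation: [-0.063, 0.998, 0.0, -0.001]
contact_force: [-0.1, 0.5, -0.2]
opening: 0.0002
finger_force: 0.0
```

>>> {"fn": "servo_tool", "kwargs": {
  "increments": [
    [0, 0, 0, 0.2, 0.9, 0, 1],
    [0, 0, 0, 0, 0.9, 0, 1],
    [0, 0, 0, 0, 0, 0, 1],
    [0, 0, 0, 0, 0, 0, 1],
    [0, 0, 0, 0, 0, 0, 1]
  ]
}}

```text
clock: 32.58
position: [0.498, -0.027, 0.165]
orientation: [-0.062, 0.998, -0.0, -0.0]
contact_force: [0.5, 0.3, -0.6]
opening: -0.0002
finger_force: 0.0
```

```bash
cat > fold.py <<'E'
from h import *
SC=np.array([.5615,-.0126]);SA=np.radians(7.2);SR=np.array([[np.cos(SA),-np.sin(SA)],[np.sin(SA),np.cos(SA)]])
def folders(c,im,d):
    P=cloud(c,d);w=im.astype(int)
    iv=(d>0)&(w[...,1]>=w[...,0]-6)&(P[...,2]>.03)&(P[...,2]<.05)&(w.sum(2)>150)
    q=(P[...,:2]-SC)@SR*1000;m=iv&(abs(q[...,1])<60)&(q[...,0]>-170)&(q[...,0]<80)
    n,lab,st,ce=cv2.connectedComponentsWithStats(m.astype(np.uint8))
    for i in range(1,n):
        if st[i,4]>250:
            r=cv2.minAreaRect(q[lab==i].astype(np.float32));print("stand frame: centre",np.round(r[0],1),"size",np.round(r[1],1),round(r[2],1),"px",st[i,4],"z",np.median(P[lab==i][:,2]).round(4),"xr",np.percentile(q[lab==i][:,0],[.5,99.5]).round(1))
def sgo(x,y,z,yaw=187.2):
    p=SC+SR@np.array([x,y])/1e3;go(p[0],p[1],z,yaw)
E
python3 - <<'E'
from fold import *
sgo(45,30,.06)
c=get_calibration("wrist");im,d=grab_frame("wrist");cv2.imwrite("pics/g_w.png",im[:,:,::-1])
folders(c,im,d)
P=cloud(c,d);m=(d>0)&(P[...,2]>.028)&(P[...,2]<.06)&(P[...,1]<.09)&(P[...,1]>-.11)&(P[...,0]>.42)&(P[...,0]<.68)
print(cv2.minAreaRect((P[m][:,:2]*1000).astype(np.float32)))
E
```

```text
pos [ 0.498 -0.027  0.165] yaw -172.9 tilt 0.0 turn -0.01 shift at target yaw [-2.74  0.91  2.63] shift at present axes [-2.74  0.91  2.62]
stand frame: centre [-27.4 -28. ] size [ 16.9 103.7] 89.5 px 2642 z 0.0398 xr [-77.7  18.7]
stand frame: centre [ 5.  31.8] size [99.8 17.3] 0.1 px 2292 z 0.0398 xr [-42.8  52. ]
((548.2360229492188, -12.340293884277344), (146.79505920410156, 116.33810424804688), 7.066893577575684)
```

View pics/g_w.png

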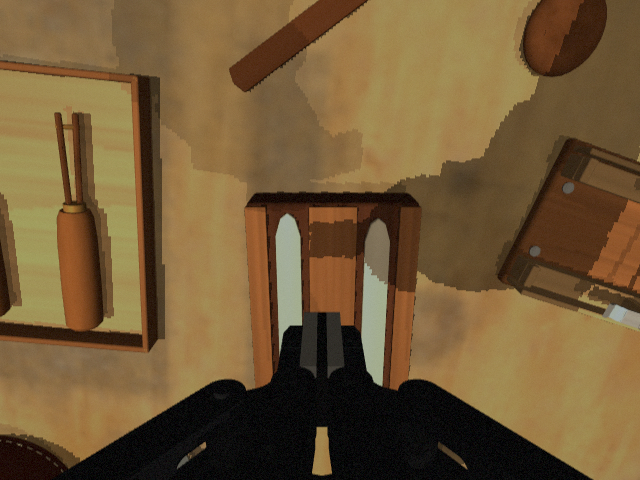

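The wrist view shows the stand with both folders, R at (288,265) and L at (375,265), with their pointed ends about 8 mm short of the open edge at row 205. I'll press on L near its far part and draw it toward -x.

```bash
python3 -c "
from fold import *
sgo(45,31.5,.06)"
```

```text
pos [ 0.4981 -0.027   0.1651] yaw -172.9 tilt 0.0 turn -0.02 shift at target yaw [-2.74  0.95  2.63] shift at present axes [-2.74  0.95  2.63]
```

>>> {"fn": "servo_tool", "kwargs": {
  "increments": [
    [0, 0, 0, -0.5, 0.2, 0.1, 1],
    [0, 0, 0, -0.6, 0.2, 0.4, 1],
    [0, 0, 0, -0.6, 0.2, 0.6, 1],
    [0, 0, 0, -0.6, 0.2, 0.6, 1],
    [0, 0, 0, -0.44, 0.14, 0.6, 1]
  ]
}}

```text
clock: 33.25
position: [0.6033, 0.0245, 0.0724]
orientation: [-0.062, 0.998, -0.0, 0.0]
contact_force: [-0.3, -0.6, -0.5]
opening: 0.0
finger_force: 0.0
```

>>> {"fn": "servo_tool", "kwargs": {
  "increments": [
    [0, 0, 0, 0, 0, 0.3, 1],
    [0, 0, 0, 0, 0, 0.2, 1],
    [0, 0, 0, 0, 0, 0.15, 1],
    [0, 0, 0, 0, 0, 0.03, 1],
    [0, 0, 0, 0, 0, 0, 1]
  ]
}}

```text
clock: 33.88
position: [0.6021, 0.0248, 0.0468]
orientation: [-0.063, 0.998, -0.0, 0.0]
contact_force: [-0.4, -0.3, 0.7]
opening: 0.0
finger_force: 0.0
```

```bash
python3 -c "
from fold import *
sgo(45,31.5,.04)"
```

```text
pos [0.6021 0.0248 0.0468] yaw -172.8 tilt 0.1 turn -0.0 shift at target yaw [ 0.   -0.01  0.17] shift at present axes [ 0.   -0.01  0.17]
```

>>> {"fn": "servo_tool", "kwargs": {
  "increments": [
    [0, 0, 0, 0, 0, 0.06, 1],
    [0, 0, 0, 0, 0, 0.06, 1],
    [0, 0, 0, 0, 0, 0.04, 1],
    [0, 0, 0, 0, 0, 0, 1],
    [0, 0, 0, 0, 0, 0, 1]
  ]
}}

```text
clock: 34.5
position: [0.602, 0.025, 0.0403]
orientation: [-0.063, 0.998, -0.0, 0.0]
contact_force: [-2.8, -0.6, 5.0]
opening: 0.0001
finger_force: 2.7
```

>>> {"fn": "servo_tool", "kwargs": {
  "increments": [
    [0, 0, 0, 0, 0, 0.03, 1],
    [0, 0, 0, 0, 0, 0, 1],
    [0, 0, 0, 0, 0, 0, 1],
    [0, 0, 0, 0, 0, 0, 1],
    [0, 0, 0, 0, 0, 0, 1]
  ]
}}

```text
clock: 35.12
position: [0.602, 0.025, 0.0402]
orientation: [-0.063, 0.998, -0.0, 0.0]
contact_force: [-4.4, -0.5, 12.8]
opening: 0.0004
finger_force: 6.4
```

>>> {"fn": "servo_tool", "kwargs": {
  "increments": [
    [0, 0, 0, 0.08, 0, 0, 1],
    [0, 0, 0, 0.16, 0, 0, 1],
    [0, 0, 0, 0.16, 0, 0, 1],
    [0, 0, 0, 0.16, 0, 0, 1],
    [0, 0, 0, 0.16, 0, 0, 1]
  ]
}}

```text
clock: 35.75
position: [0.5765, 0.0212, 0.0403]
orientation: [-0.063, 0.998, -0.0, 0.003]
contact_force: [4.0, 0.9, 5.2]
opening: -0.0002
finger_force: 2.9
```

>>> {"fn": "servo_tool", "kwargs": {
  "increments": [
    [0, 0, 0, 0.16, 0, 0, 1],
    [0, 0, 0, 0.16, 0, 0, 1],
    [0, 0, 0, 0.16, 0, 0, 1],
    [0, 0, 0, 0.16, 0, 0, 1],
    [0, 0, 0, 0.16, 0, 0, 1]
  ]
}}

```text
clock: 36.38
position: [0.5449, 0.0172, 0.0403]
orientation: [-0.063, 0.998, -0.0, 0.003]
contact_force: [4.6, 0.6, 6.0]
opening: -0.0001
finger_force: 3.0
```

Run:
```python
from fold import *
sgo(-20,31.5,.04)
for n in("wrist","scene"):
    c=get_calibration(n);im,d=grab_frame(n);print(n);folders(c,im,d)
    if n=="wrist":cv2.imwrite("pics/i_w.png",im[:,:,::-1])
```

```text
pos [0.5449 0.0172 0.0403] yaw -172.8 tilt 0.4 turn 0.0 shift at target yaw [ 0.18 -0.    0.01] shift at present axes [ 0.18 -0.    0.01]
wrist
stand frame: centre [-73.8  31.2] size [ 16.7 103.4] 89.8 px 11935 z 0.0398 xr [-125.   -24.8]
stand frame: centre [-26.2 -28. ] size [ 17.8 106.4] 89.7 px 10065 z 0.0398 xr [-77.6  23.1]
scene
```

>>> {"fn": "servo_tool", "kwargs": {
  "increments": [
    [0, 0, 0, 0.1, 0, 0, 1],
    [0, 0, 0, 0.16, 0, 0, 1],
    [0, 0, 0, 0.16, 0, 0, 1],
    [0, 0, 0, 0, 0, 0, 1],
    [0, 0, 0, 0, 0, 0, 1]
  ]
}}

```text
clock: 37.1
position: [0.5275, 0.015, 0.0402]
orientation: [-0.063, 0.998, -0.0, 0.003]
contact_force: [1.8, 0.1, 9.8]
opening: -0.0002
finger_force: 4.3
```

>>> {"fn": "servo_tool", "kwargs": {
  "increments": [
    [0, 0, 0, 0, 0, -0.15, 1],
    [0, 0, 0, 0, 0, -0.4, 1],
    [0, 0, 0, 0, 0, -0.6, 0.35],
    [0, 0, 0, 0.3, 0, -0.6, 0.35],
    [0, 0, 0, 0.6, 0, -0.6, 0.35]
  ]
}}

```text
clock: 37.72
position: [0.4886, 0.0107, 0.1328]
orientation: [-0.063, 0.998, 0.0, -0.0]
contact_force: [0.1, 0.2, -0.0]
opening: 0.0276
finger_force: 0.0
```

Run:
```python
from fold import *
sgo(-114,31.2,.06)
c=get_calibration("wrist");im,d=grab_frame("wrist");folders(c,im,d);cv2.imwrite("pics/j_w.png",im[:,:,::-1])
```

```text
pos [0.4886 0.0107 0.1328] yaw -172.8 tilt 0.1 turn 0.0 shift at target yaw [ 1.12 -0.03  1.82] shift at present axes [ 1.11 -0.03  1.82]
stand frame: centre [-114.1   30.8] size [16.  73.3] 89.4 px 3060 z 0.0398 xr [-149.2  -79.4]
stand frame: centre [-27.7 -28. ] size [ 17.2 104.2] 89.7 px 3394 z 0.0398 xr [-77.8  20.7]
stand frame: centre [-26.3  31.3] size [61.8 17.4] 0.1 px 2215 z 0.0398 xr [-56.    0.9]
```

View pics/j_w.png

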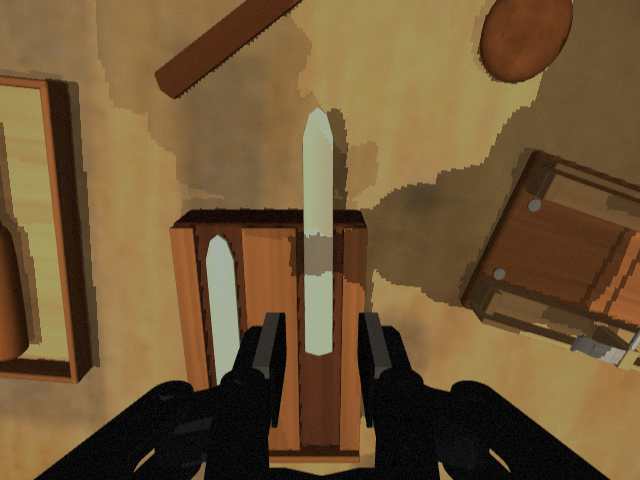

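Folder L now sticks out about 64 mm (tip at (318,110), block edge at row 222) and is still lying flat. I'll grip it 18 mm beyond the edge.

```bash
python3 -c "
from fold import *
sgo(-105,31,.031)"
```

```text
pos [0.4864 0.0105 0.1353] yaw -172.8 tilt 0.1 turn 0.0 shift at target yaw [ 0.83 -0.03  2.61] shift at present axes [ 0.83 -0.03  2.61]
```

>>> {"fn": "servo_tool", "kwargs": {
  "increments": [
    [0, 0, 0, 0.4, -0.03, 0.3, 0.35],
    [0, 0, 0, 0.43, 0, 0.6, 0.35],
    [0, 0, 0, 0, 0, 0.7, 0.35],
    [0, 0, 0, 0, 0, 0.6, 0.35],
    [0, 0, 0, 0, 0, 0.3, 0.35]
  ]
}}

```text
clock: 38.4
position: [0.4547, 0.0056, 0.0309]
orientation: [-0.063, 0.998, 0.0, -0.002]
contact_force: [0.5, -0.1, -0.3]
opening: 0.0276
finger_force: 0.0
```

>>> {"fn": "servo_tool", "kwargs": {
  "increments": [
    [0, 0, 0, 0, 0, 0.1, 0.35],
    [0, 0, 0, 0, 0, 0, 0.35],
    [0, 0, 0, 0, 0, 0, 0.6],
    [0, 0, 0, 0, 0, 0, 1],
    [0, 0, 0, 0, 0, 0, 1]
  ],
  "grip_force": 50
}}

```text
clock: 39.02
position: [0.4573, 0.0053, 0.0292]
orientation: [-0.063, 0.998, -0.0, 0.001]
contact_force: [-0.3, -0.1, 3.3]
opening: 0.0159
finger_force: 48.9
```

Run:
```python
from fold import *
sgo(-105,31,.031);s=get_state();print(s['opening'],s['finger_force'],s['contact_force'])
c=get_calibration("wrist");im,d=grab_frame("wrist");folders(c,im,d)
```

```text
pos [0.4573 0.0053 0.0292] yaw -172.8 tilt 0.1 turn 0.0 shift at target yaw [ 0.1   0.01 -0.04] shift at present axes [ 0.1   0.01 -0.04]
0.01593453332168472 48.869953751564026 [-0.27282769 -0.14965458  3.33306398]
stand frame: centre [-132.1   31.6] size [15.6 37. ] 89.3 px 3088 z 0.0394 xr [-149.7 -117. ]
stand frame: centre [-63.9  31.7] size [17.2 44.7] 89.9 px 3141 z 0.04 xr [-84.6 -42.7]
```

>>> {"fn": "servo_tool", "kwargs": {
  "increments": [
    [0, 0, 0, 0, 0, -0.1, 1],
    [0, 0, 0, 0, 0, -0.3, 1],
    [0, 0, 0, 0, 0, -0.5, 1],
    [0, 0, 0, 0, 0, -0.6, 1],
    [0, 0, 1, 0, 0, -0.5, 1]
  ]
}}

```text
clock: 39.7
position: [0.4566, 0.0054, 0.1101]
orientation: [-0.018, 1.0, -0.0, 0.0]
contact_force: [-0.3, 0.0, -0.6]
opening: 0.0164
finger_force: 48.8
```

Run:
```python
from fold import *
go(.4927,-.3596,.1,181.5);s=get_state();print(s['opening'])
c=get_calibration("wrist");im,d=grab_frame("wrist");cv2.imwrite("pics/k_w.png",im[:,:,::-1])
P=cloud(c,d);p,q=tool();F=(P-p)@Ro.from_quat(q).as_matrix()*1000
w=im.astype(int);s=(d>0)&(w[...,1]>=w[...,0]-6)&(w.sum(2)>150)&(abs(F[...,1])<14)&(F[...,2]<40)&(F[...,2]>-60)
for x in range(-110,60,10):
    t=s&(abs(F[...,0]-x)<5)
    if t.sum()>9: print(x,np.median(F[...,2][t]).round(1),np.median(F[...,1][t]).round(1),t.sum())
```

```text
pos [0.4566 0.0054 0.1101] yaw -177.9 tilt 0.0 turn 0.11 shift at target yaw [-0.66 -9.14  0.25] shift at present axes [-0.57 -9.15  0.25]
0.01639668251842747
-60 -7.7 1.7 169
-50 -7.8 1.2 822
-40 -7.9 1.2 869
-30 -8.0 1.2 903
-20 -8.0 -2.6 529
-10 -8.4 -4.4 33
10 -34.4 -8.6 175
20 -8.2 -3.8 314
30 -8.2 -0.6 1007
40 -8.3 1.0 1119
50 -8.5 1.3 387
```

>>> {"fn": "servo_tool", "kwargs": {
  "increments": [
    [0, 0, 0.11, 0, -0.4, 0, 1],
    [0, 0, 0, -0.06, -0.8, 0, 1],
    [0, 0, 0, -0.06, -0.9, 0, 1],
    [0, 0, 0, -0.06, -0.9, 0, 1],
    [0, 0, 0, -0.06, -0.9, 0, 1]
  ]
}}

```text
clock: 40.38
position: [0.4696, -0.1521, 0.1074]
orientation: [-0.015, 1.0, 0.0, -0.001]
contact_force: [0.3, 0.5, -0.6]
opening: 0.0165
finger_force: 48.8
```

>>> {"fn": "servo_tool", "kwargs": {
  "increments": [
    [0, 0, 0, -0.06, -0.9, 0, 1],
    [0, 0, 0, -0.06, -0.9, 0, 1],
    [0, 0, 0, -0.06, -0.9, 0, 1],
    [0, 0, 0, -0.06, -0.9, 0, 1],
    [0, 0, 0, -0.06, -0.9, 0, 1]
  ]
}}

```text
clock: 41.0
position: [0.4865, -0.3316, 0.1071]
orientation: [-0.014, 1.0, 0.001, -0.001]
contact_force: [0.6, -0.5, 0.7]
opening: 0.0163
finger_force: 48.8
```

>>> {"fn": "servo_tool", "kwargs": {
  "increments": [
    [0, 0, 0, -0.06, -0.7, 0, 1],
    [0, 0, 0, 0, 0, 0, 1],
    [0, 0, 0, 0, 0, 0, 1],
    [0, 0, 0, 0, 0, 0, 1],
    [0, 0, 0, 0, 0, 0, 1]
  ]
}}

```text
clock: 41.62
position: [0.491, -0.3569, 0.1086]
orientation: [-0.015, 1.0, 0.0, -0.0]
contact_force: [0.3, -0.6, -0.8]
opening: 0.0161
finger_force: 48.8
```

```bash
cat > tray.py <<'E'
from h import *
TC=np.array([.519,-.2929]);TA=np.radians(1.5);TR=np.array([[np.cos(TA),-np.sin(TA)],[np.sin(TA),np.cos(TA)]])
def ivory(c,im,d):
    P=cloud(c,d);w=im.astype(int);q=(P[...,:2]-TC)@TR*1000
    m=(d>0)&(w[...,1]>=w[...,0]-6)&(w.sum(2)>150)&(abs(q[...,0])<130)&(q[...,1]<-20)&(q[...,1]>-150)&(P[...,2]<.15)
    n,lab,st,_=cv2.connectedComponentsWithStats(m.astype(np.uint8))
    for i in range(1,n):
        if st[i,4]>150:
            r=cv2.minAreaRect(q[lab==i].astype(np.float32));print("tray frame",np.round(r[0],1),np.round(r[1],1),round(r[2],1),"z",np.percentile(P[lab==i][:,2],[5,50,95]).round(4),st[i,4])
E
python3 - <<'E'
from tray import *
go(.4927,-.3596,.007,181.5);s=get_state();print(s['opening'],s['contact_force'])
c=get_calibration("wrist");im,d=grab_frame("wrist");cv2.imwrite("pics/l_w.png",im[:,:,::-1]);ivory(c,im,d)
E
```

```text
pos [ 0.491  -0.3569  0.1086] yaw -178.3 tilt 0.0 turn 0.04 shift at target yaw [-0.04 -0.07  2.54] shift at present axes [-0.04 -0.07  2.54]
0.0160720599166117 [ 0.25344219 -0.57923949 -0.80721993]
tray frame [-62.1 -62.5] [15.6 34.6] 89.0 z [0.118  0.119  0.1199] 2869
tray frame [  8.  -97.9] [21.3 91.5] 59.4 z [0.0028 0.0037 0.0048] 235
tray frame [ 32.8 -64.1] [ 20.4 101.9] 85.4 z [0.118  0.1189 0.1197] 3401
```

View pics/l_w.png

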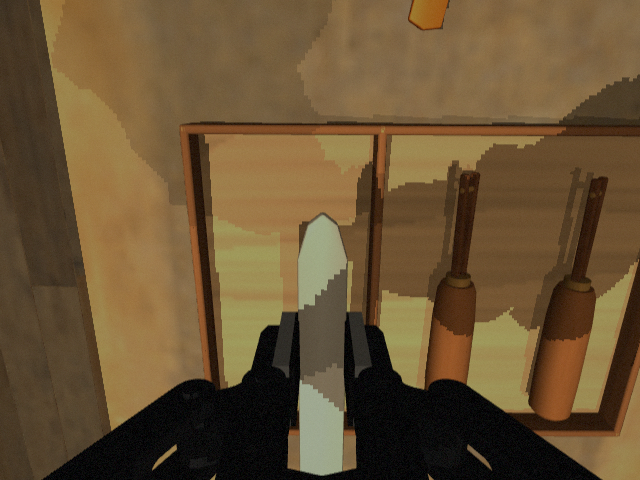

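The folder is level over the narrow bay, between the outer wall (col 200) and the dividing wall (col 375). Lowering and releasing it.

>>> {"fn": "servo_tool", "kwargs": {
  "increments": [
    [0, 0, 0, -0.04, -0.07, 0.4, 1],
    [0, 0, 0, 0, 0, 0.6, 1],
    [0, 0, 0, 0, 0, 0.6, 1],
    [0, 0, 0, 0, 0, 0.6, 1],
    [0, 0, 0, 0, 0, 0.25, 1]
  ]
}}

```text
clock: 42.3
position: [0.4915, -0.3593, 0.008]
orientation: [-0.014, 1.0, 0.001, -0.001]
contact_force: [-0.1, -0.0, -1.1]
opening: 0.0163
finger_force: 48.8
```

>>> {"fn": "servo_tool", "kwargs": {
  "increments": [
    [0, 0, 0, 0, 0, 0.06, 1],
    [0, 0, 0, 0, 0, 0, 1],
    [0, 0, 0, 0, 0, 0, 0.55],
    [0, 0, 0, 0, 0, 0, 0.45],
    [0, 0, 0, 0, 0, 0, 0.45]
  ]
}}

```text
clock: 42.92
position: [0.493, -0.3608, 0.0086]
orientation: [-0.014, 1.0, -0.0, 0.0]
contact_force: [0.2, 0.0, -0.4]
opening: 0.0237
finger_force: 0.0
```

>>> {"fn": "servo_tool", "kwargs": {
  "increments": [
    [0, 0, 0, 0, 0, -0.3, 0.45],
    [0, 0, 0, 0, 0, -0.6, 0.45],
    [0, 0, 0, 0, 0, -0.7, 0.45],
    [0, 0, 0, 0, 0, -0.7, 0.45],
    [0, 0, 0, 0, 0, -0.7, 0.45]
  ]
}}

```text
clock: 43.55
position: [0.4929, -0.3606, 0.1301]
orientation: [-0.014, 1.0, -0.0, 0.0]
contact_force: [-0.1, -0.1, -1.2]
opening: 0.024
finger_force: 0.0
```

Run:
```python
from fold import *
sgo(0,-28,.15)
from tray import *
c=get_calibration("wrist");im,d=grab_frame("wrist");ivory(c,im,d)
c=get_calibration("scene");im,d=grab_frame("scene");cv2.imwrite("pics/m_s.png",im[:,:,::-1]);folders(c,im,d)
```

```text
pos [ 0.4929 -0.3606  0.1301] yaw -178.3 tilt 0.1 turn -1.11 shift at target yaw [-2.79  7.72 -0.5 ] shift at present axes [-2.03  7.95 -0.5 ]
tray frame [-59.2 -64.8] [16.2 34.3] 89.7 z [0.0066 0.0078 0.0089] 1112
tray frame [ 19.9 -82.6] [ 48.6 118.8] 88.8 z [0.0039 0.0078 0.0088] 3078
tray frame [  8.  -51.3] [73.4 13.8] 1.0 z [0.0025 0.0036 0.0046] 204
tray frame [  5.8 -99.1] [22.1 93.8] 62.5 z [0.0028 0.0036 0.1364] 218
stand frame: centre [ -3.  -30.4] size [150.1  19.1] 0.4 px 326 z 0.0415 xr [-76.1  71. ]
```

>>> {"fn": "servo_tool", "kwargs": {
  "increments": [
    [0, 0, -1, 0, 0, 0, 1],
    [0, 0, -0.11, 0, 0.3, 0, 1],
    [0, 0, 0, -0.4, 0.8, 0, 1],
    [0, 0, 0, -0.4, 0.8, 0, 1],
    [0, 0, 0, -0.4, 0.8, 0, 1]
  ]
}}

```text
clock: 44.28
position: [0.5265, -0.2453, 0.1275]
orientation: [-0.062, 0.998, 0.001, -0.0]
contact_force: [0.2, -0.6, -0.5]
opening: -0.0001
finger_force: 0.0
```

>>> {"fn": "servo_tool", "kwargs": {
  "increments": [
    [0, 0, 0, -0.4, 0.8, 0, 1],
    [0, 0, 0, -0.4, 0.8, 0, 1],
    [0, 0, 0, -0.4, 0.8, 0, 1],
    [0, 0, 0, -0.4, 0.8, 0, 1],
    [0, 0, 0, -0.4, 0.8, 0, 1]
  ]
}}

```text
clock: 44.9
position: [0.5856, -0.0766, 0.1276]
orientation: [-0.062, 0.998, 0.0, -0.001]
contact_force: [-0.4, 0.7, -0.4]
opening: -0.0001
finger_force: 0.0
```

>>> {"fn": "servo_tool", "kwargs": {
  "increments": [
    [0, 0, 0, -0.4, 0.6, 0, 1],
    [0, 0, 0, -0.2, 0.3, 0.2, 1],
    [0, 0, 0, 0, 0, 0.2, 1],
    [0, 0, 0, 0, 0, 0.2, 1],
    [0, 0, 0, 0, 0, 0, 1]
  ]
}}

```text
clock: 45.52
position: [0.6042, -0.0407, 0.1029]
orientation: [-0.062, 0.998, 0.0, -0.001]
contact_force: [0.5, -0.4, 0.1]
opening: -0.0001
finger_force: 0.0
```

Run:
```python
from fold import *
sgo(45,-28,.045)
c=get_calibration("wrist");im,d=grab_frame("wrist");folders(c,im,d)
```

```text
pos [ 0.6042 -0.0407  0.1029] yaw -172.9 tilt 0.1 turn -0.02 shift at target yaw [-0.15  0.13  1.45] shift at present axes [-0.16  0.13  1.45]
stand frame: centre [-24.9 -27.9] size [ 16.7 109. ] 89.6 px 6852 z 0.0398 xr [-77.6  27.7]
stand frame: centre [ 61.1 -28.2] size [17.3 19.4] 89.3 px 559 z 0.0398 xr [52.2 70.1]
```

Folder R is still in place. Pressing on it and drawing it out the same way.

>>> {"fn": "servo_tool", "kwargs": {
  "increments": [
    [0, 0, 0, -0.15, 0.13, 0.4, 1],
    [0, 0, 0, 0, 0, 0.5, 1],
    [0, 0, 0, 0, 0, 0.4, 1],
    [0, 0, 0, 0, 0, 0.12, 1],
    [0, 0, 0, 0, 0, 0, 1]
  ]
}}

```text
clock: 46.2
position: [0.6107, -0.0339, 0.047]
orientation: [-0.063, 0.998, 0.0, -0.0]
contact_force: [0.2, 0.2, 0.6]
opening: -0.0001
finger_force: 0.0
```

>>> {"fn": "servo_tool", "kwargs": {
  "increments": [
    [0, 0, 0, 0, 0, 0.06, 1],
    [0, 0, 0, 0, 0, 0.06, 1],
    [0, 0, 0, 0, 0, 0.04, 1],
    [0, 0, 0, 0, 0, 0, 1],
    [0, 0, 0, 0, 0, 0, 1]
  ]
}}

```text
clock: 46.82
position: [0.6109, -0.034, 0.041]
orientation: [-0.063, 0.998, -0.0, 0.0]
contact_force: [0.6, 0.2, -0.6]
opening: 0.0002
finger_force: 0.0
```

```bash
python3 -c "
from fold import *
sgo(45,-28,.04)"
```

```text
pos [ 0.6109 -0.034   0.041 ] yaw -172.8 tilt 0.0 turn -0.0 shift at target yaw [ 0.03 -0.01  0.03] shift at present axes [ 0.03 -0.01  0.03]
```

>>> {"fn": "servo_tool", "kwargs": {
  "increments": [
    [0, 0, 0, 0, 0, 0.05, 1],
    [0, 0, 0, 0, 0, 0.03, 1],
    [0, 0, 0, 0, 0, 0, 1],
    [0, 0, 0, 0, 0, 0, 1],
    [0, 0, 0, 0.08, 0, 0, 1]
  ]
}}

```text
clock: 47.45
position: [0.6109, -0.0342, 0.0403]
orientation: [-0.063, 0.998, -0.0, 0.003]
contact_force: [3.4, 0.9, 5.3]
opening: -0.0
finger_force: 2.8
```

>>> {"fn": "servo_tool", "kwargs": {
  "increments": [
    [0, 0, 0, 0.16, 0, 0, 1],
    [0, 0, 0, 0.16, 0, 0, 1],
    [0, 0, 0, 0.16, 0, 0, 1],
    [0, 0, 0, 0.16, 0, 0, 1],
    [0, 0, 0, 0.16, 0, 0, 1]
  ]
}}

```text
clock: 48.08
position: [0.5801, -0.0388, 0.0403]
orientation: [-0.063, 0.998, -0.001, 0.004]
contact_force: [3.7, 1.1, 6.9]
opening: 0.0003
finger_force: 3.1
```

>>> {"fn": "servo_tool", "kwargs": {
  "increments": [
    [0, 0, 0, 0.16, 0, 0, 1],
    [0, 0, 0, 0.16, 0, 0, 1],
    [0, 0, 0, 0.16, 0, 0, 1],
    [0, 0, 0, 0.16, 0, 0, 1],
    [0, 0, 0, 0, 0, 0, 1]
  ]
}}

```text
clock: 48.7
position: [0.5541, -0.0421, 0.0403]
orientation: [-0.063, 0.998, -0.001, 0.004]
contact_force: [1.7, 0.3, 8.1]
opening: 0.0002
finger_force: 4.1
```

Run:
```python
from fold import *
sgo(-20,-28,.04)
c=get_calibration("wrist");im,d=grab_frame("wrist");folders(c,im,d)
```

```text
pos [ 0.5541 -0.0421  0.0403] yaw -172.8 tilt 0.4 turn -0.0 shift at target yaw [0.22 0.01 0.01] shift at present axes [0.22 0.01 0.  ]
stand frame: centre [-71.8 -29.5] size [ 16.5 104.1] 89.7 px 11123 z 0.0398 xr [-123.4  -21.8]
stand frame: centre [-79.6 -22.5] size [ 3.4 12.7] 89.6 px 316 z 0.0398 xr [-85.6 -73.3]
```

>>> {"fn": "servo_tool", "kwargs": {
  "increments": [
    [0, 0, 0, 0.13, 0, 0, 1],
    [0, 0, 0, 0.17, 0, 0, 1],
    [0, 0, 0, 0.15, 0, 0, 1],
    [0, 0, 0, 0, 0, 0, 1],
    [0, 0, 0, 0, 0, 0, 1]
  ]
}}

```text
clock: 49.38
position: [0.5365, -0.0444, 0.0403]
orientation: [-0.063, 0.998, -0.001, 0.004]
contact_force: [0.9, 0.5, 9.2]
opening: -0.0002
finger_force: 4.4
```

>>> {"fn": "servo_tool", "kwargs": {
  "increments": [
    [0, 0, 0, 0, 0, -0.15, 1],
    [0, 0, 0, 0, 0, -0.4, 1],
    [0, 0, 0, 0, 0, -0.6, 0.35],
    [0, 0, 0, 0.3, 0, -0.6, 0.35],
    [0, 0, 0, 0.6, 0, -0.6, 0.35]
  ]
}}

```text
clock: 50.0
position: [0.4968, -0.0483, 0.1324]
orientation: [-0.063, 0.998, 0.0, -0.0]
contact_force: [-0.2, 0.5, -0.7]
opening: 0.0277
finger_force: 0.0
```

Run:
```python
from fold import *
c=get_calibration("wrist");im,d=grab_frame("wrist");folders(c,im,d)
sgo(-105,-28,.031)
```

```text
stand frame: centre [-115.7  -29.7] size [16.5 78.5] 89.0 px 3274 z 0.0398 xr [-153.4  -78. ]
stand frame: centre [-28.2 -29.1] size [56.6 17.4] 0.5 px 2014 z 0.0398 xr [-55.2  -1.9]
pos [ 0.4947 -0.0486  0.135 ] yaw -172.8 tilt 0.1 turn -0.0 shift at target yaw [ 0.85 -0.02  2.6 ] shift at present axes [ 0.85 -0.01  2.6 ]
```

>>> {"fn": "servo_tool", "kwargs": {
  "increments": [
    [0, 0, 0, 0.4, -0.05, 0.3, 0.35],
    [0, 0, 0, 0.42, 0, 0.6, 0.35],
    [0, 0, 0, 0, 0, 0.7, 0.35],
    [0, 0, 0, 0, 0, 0.6, 0.35],
    [0, 0, 0, 0, 0, 0.3, 0.35]
  ]
}}

```text
clock: 50.68
position: [0.4634, -0.0541, 0.0302]
orientation: [-0.063, 0.998, 0.0, -0.001]
contact_force: [-1.6, -0.1, 0.2]
opening: 0.0279
finger_force: 0.0
```

>>> {"fn": "servo_tool", "kwargs": {
  "increments": [
    [0, 0, 0, 0, 0, 0.1, 0.35],
    [0, 0, 0, 0, 0, 0, 0.35],
    [0, 0, 0, 0, 0, 0, 0.6],
    [0, 0, 0, 0, 0, 0, 1],
    [0, 0, 0, 0, 0, 0, 1]
  ],
  "grip_force": 50
}}

```text
clock: 51.3
position: [0.4655, -0.0546, 0.0285]
orientation: [-0.063, 0.998, -0.0, 0.001]
contact_force: [-0.4, -0.2, 4.0]
opening: 0.0164
finger_force: 48.9
```

>>> {"fn": "servo_tool", "kwargs": {
  "increments": [
    [0, 0, 0, 0, 0, -0.1, 1],
    [0, 0, 0, 0, 0, -0.3, 1],
    [0, 0, 0, 0, 0, -0.5, 1],
    [0, 0, 0, 0, 0, -0.6, 1],
    [0, 0, 1, 0, 0, -0.5, 1]
  ]
}}

```text
clock: 51.92
position: [0.4649, -0.0545, 0.1093]
orientation: [-0.018, 1.0, -0.0, 0.0]
contact_force: [0.2, -0.4, -1.6]
opening: 0.0164
finger_force: 48.8
```

Run:
```python
from tray import *
s=get_state();print(s['opening'])
go(.4937,-.3986,.1,181.5)
c=get_calibration("wrist");im,d=grab_frame("wrist")
P=cloud(c,d);p,q=tool();F=(P-p)@Ro.from_quat(q).as_matrix()*1000
w=im.astype(int);s=(d>0)&(w[...,1]>=w[...,0]-6)&(w.sum(2)>150)&(abs(F[...,1])<14)&(F[...,2]<40)&(F[...,2]>-60)
for x in range(-110,60,10):
    t=s&(abs(F[...,0]-x)<5)
    if t.sum()>9: print(x,np.median(F[...,2][t]).round(1),np.median(F[...,1][t]).round(1),F[...,0][t].max().round())
```

```text
0.01637770671751922
pos [ 0.4649 -0.0545  0.1093] yaw -177.9 tilt 0.1 turn 0.11 shift at target yaw [-0.5  -8.62  0.23] shift at present axes [-0.41 -8.62  0.24]
-60 -8.3 1.4 -55.0
-50 -8.6 1.4 -45.0
-40 -8.6 1.4 -35.0
-30 -8.7 1.0 -25.0
-20 -8.7 -2.0 -15.0
-10 -34.3 -6.8 -7.0
10 -26.5 -8.7 13.0
20 -8.9 -3.9 25.0
30 -8.9 -0.4 35.0
40 -9.0 1.2 45.0
50 -9.1 1.2 55.0
```

>>> {"fn": "servo_tool", "kwargs": {
  "increments": [
    [0, 0, 0.11, 0, -0.4, 0, 1],
    [0, 0, 0, -0.05, -0.8, 0, 1],
    [0, 0, 0, -0.05, -0.9, 0, 1],
    [0, 0, 0, -0.05, -0.9, 0, 1],
    [0, 0, 0, -0.05, -0.9, 0, 1]
  ]
}}

```text
clock: 52.6
position: [0.4763, -0.212, 0.1065]
orientation: [-0.015, 1.0, 0.0, -0.001]
contact_force: [0.4, 0.5, -0.4]
opening: 0.0161
finger_force: 48.8
```

>>> {"fn": "servo_tool", "kwargs": {
  "increments": [
    [0, 0, 0, -0.05, -0.9, 0, 1],
    [0, 0, 0, -0.05, -0.9, 0, 1],
    [0, 0, 0, -0.05, -0.9, 0, 1],
    [0, 0, 0, -0.05, -0.9, 0, 1],
    [0, 0, 0, -0.05, -0.8, 0, 1]
  ]
}}

```text
clock: 53.22
position: [0.4911, -0.3877, 0.1061]
orientation: [-0.014, 1.0, 0.001, -0.001]
contact_force: [0.1, 0.5, -0.0]
opening: 0.0162
finger_force: 48.8
```

>>> {"fn": "servo_tool", "kwargs": {
  "increments": [
    [0, 0, 0, -0.05, -0.32, 0, 1],
    [0, 0, 0, 0, 0, 0, 1],
    [0, 0, 0, 0, 0, 0, 1],
    [0, 0, 0, 0, 0, 0, 1],
    [0, 0, 0, 0, 0, 0, 1]
  ]
}}

```text
clock: 53.85
position: [0.4949, -0.3977, 0.1079]
orientation: [-0.015, 1.0, 0.0, 0.0]
contact_force: [-0.2, 0.2, -0.5]
opening: 0.0162
finger_force: 48.8
```

Run:
```python
from tray import *
go(.4937,-.3986,.007,181.5);s=get_state();print(s['opening'],s['contact_force'])
c=get_calibration("wrist");im,d=grab_frame("wrist");ivory(c,im,d)
```

```text
pos [ 0.4949 -0.3977  0.1079] yaw -178.3 tilt 0.0 turn 0.04 shift at target yaw [ 0.03 -0.02  2.52] shift at present axes [ 0.03 -0.02  2.52]
0.016244003599732864 [-0.19981613  0.22685692 -0.54455227]
tray frame [-69.  -63.1] [15.9 10. ] 8.8 z [0.0066 0.0077 0.0088] 356
tray frame [ -62.2 -103.3] [15.7 38. ] 89.1 z [0.1182 0.1191 0.1201] 3559
tray frame [  9.2 -67. ] [89.9 25.6] 34.5 z [0.003  0.0074 0.0089] 853
tray frame [   8.4 -103.1] [17.1 48.2] 90.0 z [0.1182 0.119  0.1198] 3319
```

>>> {"fn": "servo_tool", "kwargs": {
  "increments": [
    [0, 0, 0, 0.03, -0.03, 0.4, 1],
    [0, 0, 0, 0, 0, 0.6, 1],
    [0, 0, 0, 0, 0, 0.6, 1],
    [0, 0, 0, 0, 0, 0.6, 1],
    [0, 0, 0, 0, 0, 0.25, 1]
  ]
}}

```text
clock: 54.52
position: [0.4921, -0.3984, 0.0071]
orientation: [-0.014, 1.0, 0.001, -0.001]
contact_force: [0.2, 0.7, -0.5]
opening: 0.0163
finger_force: 48.8
```

>>> {"fn": "servo_tool", "kwargs": {
  "increments": [
    [0, 0, 0, 0, 0, 0.05, 1],
    [0, 0, 0, 0, 0, 0, 1],
    [0, 0, 0, 0, 0, 0, 0.55],
    [0, 0, 0, 0, 0, 0, 0.47],
    [0, 0, 0, 0, 0, 0, 0.47]
  ]
}}

```text
clock: 55.15
position: [0.4939, -0.4, 0.0082]
orientation: [-0.014, 1.0, -0.0, 0.0]
contact_force: [-0.5, -0.1, 1.0]
opening: 0.023
finger_force: 0.0
```

>>> {"fn": "servo_tool", "kwargs": {
  "increments": [
    [0, 0, 0, 0, 0, -0.3, 0.47],
    [0, 0, 0, 0, 0, -0.6, 0.47],
    [0, 0, 0, 0, 0, -0.7, 0.47],
    [0, 0, 0, 0, 0, -0.7, 0.47],
    [0, 0, 0, 0, 0, -0.7, 0.47]
  ]
}}

```text
clock: 55.78
position: [0.4937, -0.3999, 0.1297]
orientation: [-0.014, 1.0, -0.0, 0.0]
contact_force: [0.2, -0.3, 0.2]
opening: 0.0225
finger_force: 0.0
```

>>> {"fn": "servo_tool", "kwargs": {
  "increments": [
    [0, 0, 0, 0.5, 0.7, -0.7, 0.47],
    [0, 0, 0, 0.5, 0.8, -0.5, 0.47],
    [0, 0, 0, 0.5, 0.8, 0, 0.47],
    [0, 0, 0, 0.3, 0.8, 0, 0.47],
    [0, 0, 0, 0, 0, 0, 0.47]
  ]
}}

```text
clock: 56.4
position: [0.417, -0.2759, 0.1767]
orientation: [-0.015, 1.0, 0.0, -0.0]
contact_force: [-0.3, -0.4, -0.4]
opening: 0.0224
finger_force: 0.0
```

Run:
```python
from tray import *
print(tool()[0])
c=get_calibration("wrist");im,d=grab_frame("wrist");ivory(c,im,d)
a,_=grab_frame("scene")
cv2.imwrite("pics/z.png",np.hstack([cv2.resize(x[:,:,::-1],(400,300)) for x in(im,a)]))
```

```text
[ 0.41696106 -0.27586256  0.1767109 ]
tray frame [ -15.6 -105.5] [ 30.3 130.9] 82.3 z [0.0065 0.0078 0.0089] 2809
tray frame [-10.1 -65.5] [ 37.8 130.9] 76.8 z [0.0049 0.0078 0.0089] 2840
```

View pics/z.png

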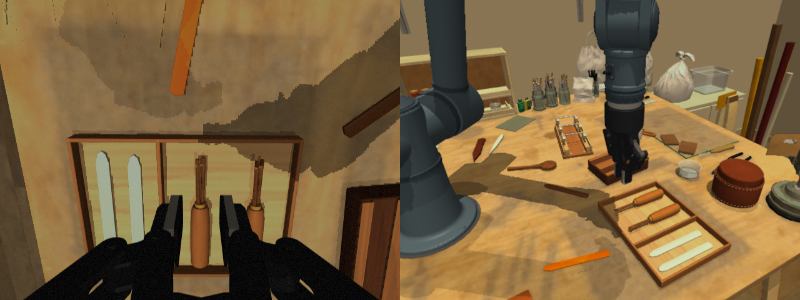

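Both folders lie flat in the narrow bay (left half, (105,195) and (137,195)). Both creasers are in the wide bay, and the stand and rack are empty. Handing in.

```bash
python3 -c "
from workcell import *
print(sign_off())"
```

```text
the job is handed in; nothing more can be done
None
```

The job is handed in at about 56 s on the robot's clock: the two creasers present (stations 1 and 3; station 2 was empty) lie on the wide bay's floor, both bone folders lie flat in the narrow bay, and the glue bottle and water tub were not touched.

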